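# Change over the samples on a three-chuck shaker mill

### The arm

A 6-joint arm with a two-finger parallel gripper is mounted at the origin on a cart in front of the work surface, level with it; the furniture and walls round the work are solid. World frame = base frame: x ahead of the robot, y to its left, z up, the work surface at z = 0. Lengths are in m, angles in rad, forces in N, time in s.
With the tool pointing down it reaches from about 0.25 to 0.725 m from the base axis. Payload 4 kg.
Tool frame: the origin (TCP) lies at the very end of the fingers, on their centre line; the grasp point (between the pads) lies 19 mm behind it; x points along the fingers, z is the direction in which the jaws open and shut, and the axes are right-handed (so a half turn about x gives the same grasp; the last joint's range is limited). The gripper opens to 85 mm and grips with 20 to 120 N. Pads are 22 mm wide; open, the fingers measure 114 mm over their backs; the gripper's body (76 mm by 85 mm) begins 54 mm behind the grasp point. The pads swing forward as they close: fully open they stand 13 mm farther back than shut.
Start: joints at [1.106, 0.241, 0.005, 1.335, 0, 1.571], TCP at [0.224, 0.447, 0.231] pointing down, gripper open.
Joint ranges: [-2.72, 2.72], [-1.05, 1.87], [-1.09, 1.28], [-1.99, 2.15], [-1.42, 1.44], [-3.14, 3.14]. Speed limits (rad/s): [2.79, 2.79, 3.14, 3.14, 3.14, 3.14].

### API

Orientations are given as a unit quaternion [x, y, z, w].
In Python, from workcell import bot gives the robot as it stands.
- The arm moves only by the tool step_arm, never from a script. Its argument "series" is a list of rows, each an object of numbers: "x", "y", "z": the shift along the world's x, y, z in cm; "twist": the turn about the world's z in degrees; "jaw": the finger opening in cm, from 0 to 8.54. In form: [{"x": .., "y": .., "z": .., "twist": .., "jaw": ..}, ...]. A call has 1 to 10 rows; each row is the pose to reach, as a shift and turn from the pose measured when the call began; what a row does not reach only later rows make up. A row lasts 1/12 s, in which the tool goes at most 41.7 mm and 7.16 degrees, less where a joint would pass 70% of its speed; a pose out of reach is approached as far as the arm can. A call with a gripper value outside its range is refused whole. The fingers move at their own pace and stop on an object; the grip force is fixed at half the most. Time passes only in rows, so rows that repeat a pose let the fingers close. It gives the time, the measured TCP pose, the force and the opening at its end, in the units of the state.
- bot.get_obs(): the state, without advancing time (a new reading comes with each control period).
- bot.camera(name): name is "scene" or "top" or "wrist"; returns (picture, depth): 420x560x3 uint8, red, green, blue; 420x560 float32, m along the optical axis (not along the pixel's ray), 0 where there is no reading.
- bot.camera_info(name): a dict with "camera_matrix" (3x3 intrinsics, pixels), "R" (3x3) and "t" (3): a world point X has camera coordinates R X + t; the wrist camera has in their place "mount" (4x4, takes a point from camera to tool coordinates, whose origin is the TCP and whose axes are the tool frame's). Camera axes: x right, y down, z forward; pixel columns grow to the right and rows downward; lengths in m; the calibration is good to about 2 mm. A picture is of the moment at which its call begins: read the wrist's pose just before it. camera_info takes no time and is no camera call.
- bot.job_done(): hands the job in, once; it reports no verdict.
The state is a dict: "clock": time; "joint_pos": joint angles; "joint_vel": joint speeds; "tau": joint torques, N m; "eef_pos": TCP position; "tool_rot": TCP orientation; "ft_force": force on the tool from outside, world axes, zero at the start; "ft_torque": the same for the moment, N m; "grip_width": finger opening in m.
Only numpy, scipy, OpenCV 4.12 (cv2) and the standard library are available. Lean on these libraries where they do the work, as an engineer would, in place of code of your own. Each camera call takes 0.05 s, during which the arm holds its last target.

### The job

Change over the samples on the shaker mill. First turn its speed knob fully anticlockwise to the off stop, before you loosen any chuck; then turn the sleeve of the front chuck anticlockwise to open its jaws, and stand the finished vial upright in the empty narrow white rack. Stand every new vial from the mat in a chuck of its own, right down on the chuck's floor, and turn that chuck's sleeve clockwise as far as it will go so that the jaws grip the vial; leave the other bottles where they are.

Things in the scene. Friction and masses are not known exactly. Their poses are not given: they have to be found in the camera images.
- shaker: fixed bench shaker mill: white square housing 224 x 224 mm, its top 46 mm up, on it a round platform (diameter 176 mm, top 60 mm up) that carries three upright self-centring chucks, 55 mm from its middle. Nothing moves by itself. Origin under the middle of the housing, on the worktop; x to its rear, y to its left.
- speed_knob (a joint): black speed knob in the housing's front left corner, axis upright: 0 is fully anticlockwise (seen from above) at its end stop, which is off; grows clockwise to 4.7 rad. Stays where it is left; light friction (0.04 N m).
- speed_knob_grip (a point): on the speed knob's axis at the height to grip it, 83 mm above the worktop. The knob's upright grip bar is 14 mm thick, 30 mm long and 32 mm high (58 to 90 mm above the worktop); at joint value 0 it lies along the shaker's x axis, and it turns clockwise as the value grows. This point's x axis turns with the bar and runs along it.
- chuck_a_top (a point): chuck a, the front one, nearest the robot of the three: the centre of the top edge of its dark knurled sleeve, 102 mm above the worktop; fixed to the shaker. Sleeve 57 to 59 mm in outer diameter, 30 mm high (72 to 102 mm above the worktop); core and three rubber-faced jaws inside it rise to 105 mm.
- chuck_a_sleeve (a joint): sleeve of chuck a, rad: 0 is fully open, at a stop; grows as it is turned clockwise seen from above, which moves all three jaws in together, 2.6 mm per rad. They touch a vial at about 1.8 and grip it ever harder (sprung rubber faces) up to the closed end stop at 2.3. Below 1.5 a vial lifts out freely; below 0.6 a new one goes in easily. Starts closed on the finished vial.
- chuck_b_top (a point): chuck b, the rear left one of the three: the centre of the top edge of its dark knurled sleeve, 102 mm above the worktop; fixed to the shaker. Size as chuck a. The floor of each chuck's bore is 60 mm above the worktop: a vial standing on it sticks out 36 mm above the sleeve, its centre 99 mm above the worktop.
- chuck_b_sleeve (a joint): sleeve of chuck b, values as for chuck a. Starts empty and open, at 0 to 0.4. Every sleeve stays where it is left: friction 0.14 N m, rising to about 0.25 N m while closing on a vial.
- chuck_c_top (a point): chuck c, the rear right one of the three: the centre of the top edge of its dark knurled sleeve, 102 mm above the worktop; fixed to the shaker. Size as chuck a. The open jaws and the bore leave about 4 mm all round a vial.
- chuck_c_sleeve (a joint): sleeve of chuck c, values as for chuck a. Starts empty and open, at 0 to 0.4.
- done_vial_mid (a point): clear 78 mm snap-cap vial, barrel 24 mm and grey cap 25.6 mm (top 16 mm) in diameter, about 60 g (grinding balls in its foot), a finished sample, gripped in chuck a at the start. The point is its centre, 39 mm above its base; z along the vial towards the cap.
- vial_1_mid (a point): clear 78 mm snap-cap vial, barrel 24 mm and grey cap 25.6 mm (top 16 mm) in diameter, about 60 g (grinding balls in its foot), a new sample, standing upright on the blue-grey mat at the start; only some of the three new samples are there. The point is its centre, 39 mm above its base; z along the vial towards the cap.
- vial_2_mid (a point): clear 78 mm snap-cap vial, barrel 24 mm and grey cap 25.6 mm (top 16 mm) in diameter, about 60 g (grinding balls in its foot), a new sample, standing upright on the blue-grey mat at the start; only some of the three new samples are there. The point is its centre, 39 mm above its base; z along the vial towards the cap.
- vial_3_mid (a point): clear 78 mm snap-cap vial, barrel 24 mm and grey cap 25.6 mm (top 16 mm) in diameter, about 60 g (grinding balls in its foot), a new sample, standing upright on the blue-grey mat at the start; only some of the three new samples are there. The point is its centre, 39 mm above its base; z along the vial towards the cap.
- mat: thin blue-grey bench mat 150 x 260 mm (under 1 mm thick), fixed flat on the worktop, on which the new samples stand; the front of a computer rises behind it at about x = 0.63 m. Origin at its middle, y along its length.
- done_rack: narrow white open rack 74 x 215 mm, fixed, walls 30 mm high and 3 to 4 mm thick, inner floor 4 mm above the worktop, empty at the start: for finished samples. A tall fixed analyser stands close behind it, filling x from 0.55 m and y from -0.11 to 0.19 m: carry things past in front of that. Origin at the middle of its underside, y along its length.
- oil_bottle: small brown dropper bottle with black cap, 29 x 62 mm, bystander; origin at its base.
- dropper: small white bottle with red cap, 27 x 58 mm, bystander; origin at its base.
- salt_bottle: white 52 x 125 mm bottle with blue cap, bystander at the back; origin at its base.
Not all that is in view belongs to the job. Leave any purple look-alike of the part that bears done_vial_mid alone.

How it is judged:
On the way, in this order (a step that is already met when the one before it is completed fails the run):
1. the speed knob is at its off stop while the finished vial is still gripped (value of joint speed_knob below 0.08 rad and value of joint each of chuck_a_sleeve, chuck_a_sleeve above 2.02 rad and horizontal distance between done_vial_mid and chuck_a_top below 0.004 m and z of done_vial_mid in the frame of shaker between 0.094 and 0.104 m and angle between done_vial_mid's own z axis and vertical below 0.1 rad), for 0.2 s.
2. the finished vial stands in the rack and every new vial is gripped in a chuck of its own (x of done_vial_mid in the frame of done_rack between -0.034 and 0.034 m and y of done_vial_mid in the frame of done_rack between -0.104 and 0.104 m and z of done_vial_mid in the frame of done_rack between 0.036 and 0.05 m and angle between done_vial_mid's own z axis and vertical below 0.15 rad and ((horizontal distance between vial_1_mid and chuck_a_top below 0.004 m and z of vial_1_mid in the frame of shaker between 0.094 and 0.104 m and angle between vial_1_mid's own z axis and vertical below 0.1 rad and value of joint chuck_a_sleeve above 2.02 rad) or (horizontal distance between vial_1_mid and chuck_b_top below 0.004 m and z of vial_1_mid in the frame of shaker between 0.094 and 0.104 m and angle between vial_1_mid's own z axis and vertical below 0.1 rad and value of joint chuck_b_sleeve above 2.02 rad) or (horizontal distance between vial_1_mid and chuck_c_top below 0.004 m and z of vial_1_mid in the frame of shaker between 0.094 and 0.104 m and angle between vial_1_mid's own z axis and vertical below 0.1 rad and value of joint chuck_c_sleeve above 2.02 rad)) and ((horizontal distance between vial_2_mid and chuck_a_top below 0.004 m and z of vial_2_mid in the frame of shaker between 0.094 and 0.104 m and angle between vial_2_mid's own z axis and vertical below 0.1 rad and value of joint chuck_a_sleeve above 2.02 rad) or (horizontal distance between vial_2_mid and chuck_b_top below 0.004 m and z of vial_2_mid in the frame of shaker between 0.094 and 0.104 m and angle between vial_2_mid's own z axis and vertical below 0.1 rad and value of joint chuck_b_sleeve above 2.02 rad) or (horizontal distance between vial_2_mid and chuck_c_top below 0.004 m and z of vial_2_mid in the frame of shaker between 0.094 and 0.104 m and angle between vial_2_mid's own z axis and vertical below 0.1 rad and value of joint chuck_c_sleeve above 2.02 rad)) and ((horizontal distance between vial_3_mid and chuck_a_top below 0.004 m and z of vial_3_mid in the frame of shaker between 0.094 and 0.104 m and angle between vial_3_mid's own z axis and vertical below 0.1 rad and value of joint chuck_a_sleeve above 2.02 rad) or (horizontal distance between vial_3_mid and chuck_b_top below 0.004 m and z of vial_3_mid in the frame of shaker between 0.094 and 0.104 m and angle between vial_3_mid's own z axis and vertical below 0.1 rad and value of joint chuck_b_sleeve above 2.02 rad) or (horizontal distance between vial_3_mid and chuck_c_top below 0.004 m and z of vial_3_mid in the frame of shaker between 0.094 and 0.104 m and angle between vial_3_mid's own z axis and vertical below 0.1 rad and value of joint chuck_c_sleeve above 2.02 rad))), for 0.2 s.
At the end, for the whole second after the job is handed in: Speed knob within 0.08 rad of its off stop; the finished vial stands upright (within 0.15 rad) on the floor of the narrow rack; every new vial that was there stands upright in a chuck, within 4 mm of its axis and 5 mm of its seated height, with that chuck's sleeve turned past 2.02 rad (all of step 2 and value of joint speed_knob below 0.08 rad); the robot touches nothing.
It fails at once if a bystander bottle was shifted by more than 30 mm (distance of any of oil_bottle, dropper, salt_bottle from where it was at the start of the episode above 0.03 m).
It fails at once if a vial fell off the worktop (height (world z) of any of vial_1_mid, vial_2_mid, vial_3_mid, done_vial_mid below -0.05 m).
Of vial_1, vial_2, vial_3 only 2 to 3 are there at a start; the rules pass over those that are not, and their reading is None.
At some moment in a run one of vial_1, vial_2, vial_3 may be knocked a few centimetres aside while the robot is not near it.
It also fails if it takes over 210 s, if anything falls off the work surface, if the arm or the gripper's body presses on something with over 40 N, if the wrist force passes 120 N, or if a joint passes its speed limit or range.

## Working session

There is one attempt and no reset: what is moved stays moved. The work goes in short steps, Python scripts to look and compute and a tool call to move; the robot and the scene stay as the last step left them, time stands still between calls to the robot, and variables do not carry over. Pictures are saved under pics/ and viewed, and the job is handed in when it is done.

Besides the shell and the picture viewer there is one more tool, called after "Emit:" as name(argument=value, ...), one argument or row to a line, values as JSON. step_arm: Moves the arm, as the interface text tells. Its arguments: {"type":"object","properties":{"series":{"type":"array","items":{"type":"object","properties":{"x":{"type":"number"},"y":{"type":"number"},"z":{"type":"number"},"twist":{"type":"number"},"jaw":{"type":"number"}}}}},"required":["series"]}

```bash
mkdir -p pics; cat > h.py <<'E'
import numpy as np, cv2
from workcell import bot
def ray(name,u,v):
    i=bot.camera_info(name); K=np.array(i['camera_matrix'])
    d=np.linalg.solve(K,[u,v,1.0]); R=np.array(i['R']);t=np.array(i['t'])
    return -R.T@t, R.T@d
def onz(name,u,v,z):
    o,d=ray(name,u,v); return o+d*(z-o[2])/d[2]
def proj(name,X):
    i=bot.camera_info(name); K=np.array(i['camera_matrix'])
    p=K@(np.array(i['R'])@np.array(X)+np.array(i['t'])); return p[:2]/p[2]
def snap(name,fn):
    im,d=bot.camera(name); cv2.imwrite('pics/'+fn+'.png',im[:,:,::-1]); np.savez('/tmp/'+fn,im=im,d=d); return im,d
E
python3 - <<'E'
from h import *
for n in('scene','top','wrist'):
    snap(n,n+'0')
for n in('scene','top'):
    i=bot.camera_info(n);print(n,np.round(i['camera_matrix'],1).tolist(),'pos',-np.array(i['R']).T@i['t'],np.round(i['R'],3).tolist())
print(bot.camera_info('wrist'));print(bot.get_obs())
E
```

```text
scene [[511.5, 0.0, 271.0], [0.0, 511.5, 212.1], [0.0, 0.0, 1.0]] pos [-0.23320706 -0.71379326  0.84509881] [[0.66, -0.752, -0.005], [-0.417, -0.36, -0.834], [0.625, 0.553, -0.551]]
top [[429.9, 0.0, 278.2], [0.0, 429.9, 204.3], [0.0, 0.0, 1.0]] pos [0.49693945 0.04013838 1.27954639] [[0.023, -1.0, 0.004], [-0.994, -0.023, -0.109], [0.109, -0.002, -0.994]]
{'camera_matrix': array([[327.97008821,   0.        , 280.3114645 ],
       [  0.        , 327.97008821, 209.05419531],
       [  0.        ,   0.        ,   1.        ]]), 'mount': array([[-6.91154119e-04, -3.23223897e-01,  9.46322268e-01,
        -1.42547199e-01],
       [-1.39631318e-04, -9.46322454e-01, -3.23224062e-01,
         8.29435378e-02],
       [ 9.99999751e-01, -3.55533867e-04,  6.08922483e-04,
         3.85588716e-04],
       [ 0.00000000e+00,  0.00000000e+00,  0.00000000e+00,
         1.00000000e+00]])}
{'clock': 0.15, 'joint_pos': array([ 1.10600932e+00,  2.41251147e-01,  4.02547713e-03,  1.33517368e+00,
       -4.64877838e-06,  1.57075021e+00]), 'joint_vel': array([-0.00027293, -0.00218246,  0.00490717, -0.00174784, -0.00037317,
       -0.00056252]), 'tau': array([-5.39358389e-04, -3.72635257e+01,  2.52638751e+01,  1.23560053e-02,
       -5.33769594e-05,  3.95454251e-06]), 'eef_pos': array([0.22390558, 0.44653532, 0.23060871]), 'tool_rot': array([-0.37171813,  0.60218531,  0.37111998,  0.60122246]), 'ft_force': array([0.46646838, 0.50664987, 0.51636669]), 'ft_torque': array([ 0.00132993,  0.04032033, -0.00057513]), 'grip_width': 0.08505725030336228}
```

View pics/scene0.png

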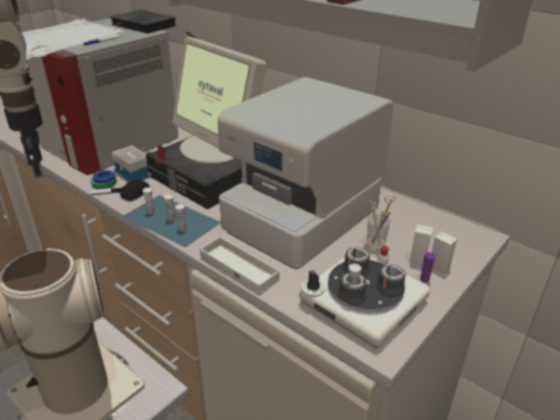

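View pics/top0.png

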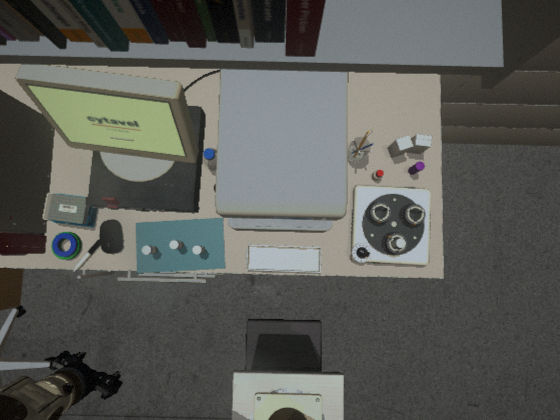

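View pics/wrist0.png

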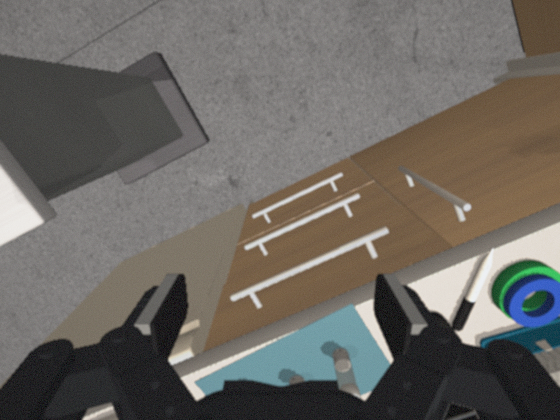

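```bash
python3 - <<'E'
from h import *
im=np.load('/tmp/top0.npz')['im']; a=im[175:275,340:440,::-1]; cv2.imwrite('pics/c1.png',cv2.resize(a,(600,600),interpolation=cv2.INTER_CUBIC))
a=im[215:280,130:330,::-1]; cv2.imwrite('pics/c2.png',cv2.resize(a,(800,260),interpolation=cv2.INTER_CUBIC))
im=np.load('/tmp/scene0.npz')['im']; a=im[230:350,290:440,::-1]; cv2.imwrite('pics/c3.png',cv2.resize(a,(750,600),interpolation=cv2.INTER_CUBIC))
E
```

```text
(no output)
```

View pics/c1.png

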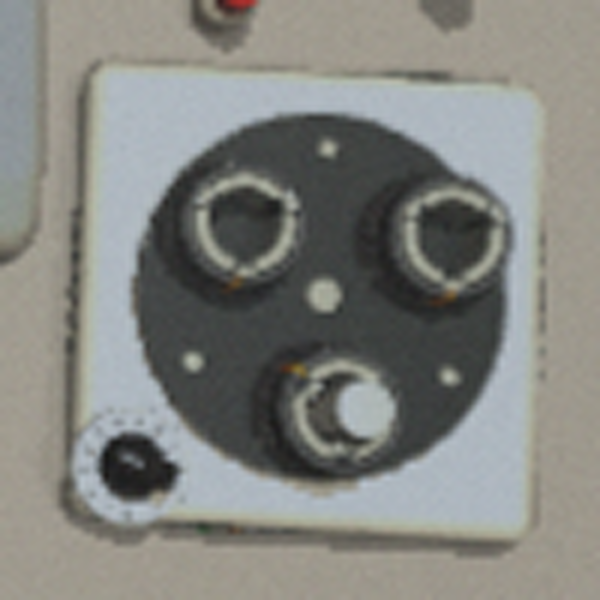

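View pics/c2.png

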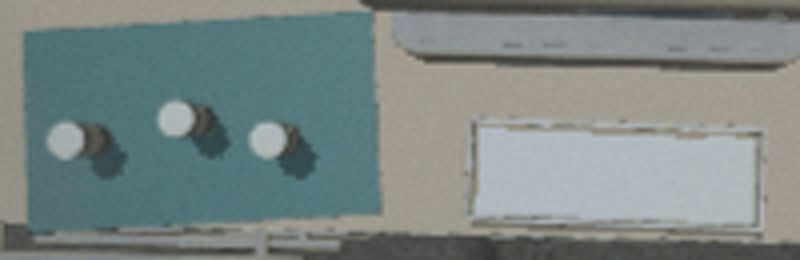

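View pics/c3.png

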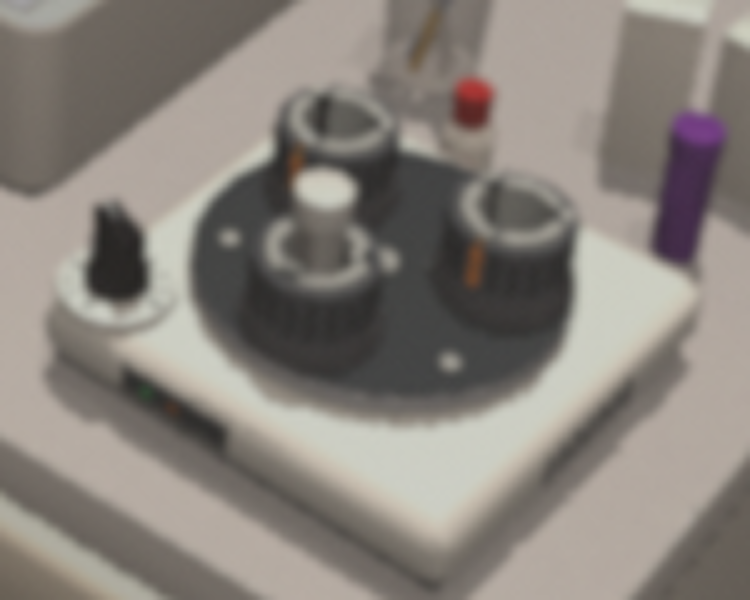

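```bash
python3 - <<'E'
from h import *
im=np.load('/tmp/top0.npz')['im'];d=np.load('/tmp/top0.npz')['d']
hsv=cv2.cvtColor(im,cv2.COLOR_RGB2HSV)
print(hsv[200,360],im[200,360],im[250,149],im[200,345],im[225,220],im[250,300])
# corners of housing by crop
C=[(95,68),(543,92),(525,538),(70,515)]
P=[onz('top',340+u/6-.42,175+v/6-.42,.046) for u,v in C]
for p in P: print('corner',p.round(4))
print('mid',np.mean(P,0), [np.linalg.norm(P[i]-P[i-1]).round(4) for i in range(4)])
for nm,(u,v),z in [('a',(345,415),.102),('b',(243,228),.105),('c',(453,236),.105),('plat',(322,302),.06),('ctr',(325,296),.062),('donecap',(365,410),.138),('knob',(130,462),.083),('kdial',(130,465),.05),('orA',(292,369),.1),('orB',(233,284),.1),('orC',(448,296),.1)]:
    print(nm,onz('top',340+u/6-.42,175+v/6-.42,z).round(4), 'depth',d[int(175+v/6),int(340+u/6)])
m=((im.min(2)>150)&(hsv[...,1]<40)).astype(np.uint8); 
m[:,:135]=0;m[:235]=0;m[265:]=0;m[:,225:]=0
n,l,s,c=cv2.connectedComponentsWithStats(m)
for k in range(1,n):
    if s[k,4]>20: print(s[k],c[k],onz('top',*c[k],.078).round(4),d[int(c[k][1]),int(c[k][0])])
for u,v in [(473,121),(762,130),(760,232),(470,222)]: print('rack',onz('top',130+u/4-.4,215+v/4-.4,.03).round(4))
E
```

```text
[105  24 192] [174 183 192] [165 175 179] [141 146 141] [ 90 123 128] [179 184 190]
corner [ 0.6915 -0.1847  0.046 ]
corner [ 0.6848 -0.4015  0.046 ]
corner [ 0.4708 -0.3895  0.046 ]
corner [ 0.4767 -0.1735  0.046 ]
mid [ 0.58096352 -0.28728934  0.046     ] [np.float64(0.2151), np.float64(0.2169), np.float64(0.2144), np.float64(0.2161)]
a [ 0.5256 -0.2888  0.102 ] depth 1.1347734
b [ 0.6098 -0.2419  0.105 ] depth 1.2275401
c [ 0.6083 -0.3381  0.105 ] depth 1.2266703
plat [ 0.5797 -0.2901  0.06  ] depth 1.2246394
ctr [ 0.5825 -0.291   0.062 ] depth 1.2191771
donecap [ 0.5272 -0.2876  0.138 ] depth 1.1403285
knob [ 0.5022 -0.1946  0.083 ] depth 1.1815515
kdial [ 0.501  -0.2011  0.05  ] depth 1.1815515
orA [ 0.5461 -0.2653  0.1   ] depth 1.1867282
orB [ 0.5844 -0.2384  0.1   ] depth 1.1820747
orC [ 0.5811 -0.337   0.1   ] depth 1.1804289
[170 241   8   8  54] [173.5       244.2962963] [0.5106 0.3268 0.078 ] 1.196469
[142 246   8   8  51] [145.78431373 249.45098039] [0.4946 0.4029 0.078 ] 1.193499
[193 246   8   8  54] [196.51851852 249.38888889] [0.498  0.2622 0.078 ] 1.1937785
rack [0.5144 0.1233 0.03  ]
rack [ 0.5127 -0.0859  0.03  ]
rack [ 0.4397 -0.0853  0.03  ]
rack [0.4421 0.1232 0.03  ]
```

```bash
cat >> h.py <<'E'
from scipy.spatial.transform import Rotation as Ro
def st():
    o=bot.get_obs(); R=Ro.from_quat(o['tool_rot']).as_matrix()
    print('t',round(o['clock'],2),'tcp',o['eef_pos'].round(4),'jawdir deg',round(np.degrees(np.arctan2(R[1,2],R[0,2])),1),'ydir',round(np.degrees(np.arctan2(R[1,1],R[0,1])),1),'xz',R[:,0].round(3),'j',o['joint_pos'].round(2),'F',o['ft_force'].round(1),'T',o['ft_torque'].round(2),'w',round(o['grip_width'],4))
    return o,R
def wsnap(fn):
    o,R=st(); im,d=snap('wrist',fn); M=bot.camera_info('wrist')['mount']; 
    T=np.eye(4);T[:3,:3]=R;T[:3,3]=o['eef_pos']; np.savez('/tmp/'+fn,im=im,d=d,T=T@M,K=bot.camera_info('wrist')['camera_matrix'])
    return im,d
def wz(fn,u,v,z):
    f=np.load('/tmp/'+fn+'.npz'); dd=f['T'][:3,:3]@np.linalg.solve(f['K'],[u,v,1.]); o=f['T'][:3,3]
    return o+dd*(z-o[2])/dd[2]
E
python3 -c "
from h import *
st()"
```

```text
t 0.15 tcp [0.2239 0.4465 0.2306] jawdir deg 63.4 ydir 153.4 xz [-0.001 -0.001 -1.   ] j [ 1.11  0.24  0.    1.34 -0.    1.57] F [0.5 0.5 0.5] T [ 0.    0.04 -0.  ] w 0.0851
```

Emit:
step_arm(
  series=[
    {"x":3.5,"y":-4.2,"z":1},
    {"x":7,"y":-8.4,"z":2},
    {"x":10.5,"y":-12.5,"z":3},
    {"x":14,"y":-16.5,"z":4},
    {"x":17,"y":-20,"z":4},
    {"x":17,"y":-24,"z":4},
    {"x":17,"y":-28,"z":4},
    {"x":17,"y":-32,"z":4},
    {"x":17,"y":-36,"z":4},
    {"x":17,"y":-40,"z":4},
  ],
)

```text
$.series[0]: bad value
```

```bash
python3 -c "
from h import *
st()"
```

```text
t 0.15 tcp [0.2239 0.4465 0.2306] jawdir deg 63.4 ydir 153.4 xz [-0.001 -0.001 -1.   ] j [ 1.11  0.24  0.    1.34 -0.    1.57] F [0.5 0.5 0.5] T [ 0.    0.04 -0.  ] w 0.0851
```

Emit:
step_arm(
  series=[
    {"x":3.5,"y":-4.2,"z":1,"twist":-7,"jaw":8.5},
    {"x":7,"y":-8.4,"z":2,"twist":-14,"jaw":8.5},
    {"x":10.5,"y":-12.5,"z":3,"twist":-21,"jaw":8.5},
    {"x":14,"y":-16.5,"z":4,"twist":-28,"jaw":8.5},
    {"x":17,"y":-20,"z":4,"twist":-35,"jaw":8.5},
    {"x":17,"y":-24,"z":4,"twist":-42,"jaw":8.5},
    {"x":17,"y":-28,"z":4,"twist":-49,"jaw":8.5},
    {"x":17,"y":-32,"z":4,"twist":-56,"jaw":8.5},
    {"x":17,"y":-36,"z":4,"twist":-63,"jaw":8.5},
    {"x":17,"y":-40,"z":4,"twist":-70,"jaw":8.5},
  ],
)

```text
clock: 0.98
eef_pos: [0.3925, 0.0849, 0.2702]
tool_rot: [0.043, 0.706, -0.043, 0.705]
ft_force: [1.4, -0.5, -0.1]
grip_width: 0.0851
```

```bash
python3 -c "
from h import *
st()"
```

```text
t 0.98 tcp [0.3925 0.0849 0.2702] jawdir deg -7.0 ydir 83.0 xz [-0.002  0.    -1.   ] j [ 0.21  0.03 -0.14  1.4   0.    1.91] F [ 1.4 -0.5 -0.1] T [-0.01 -0.01 -0.02] w 0.0851
```

Emit:
step_arm(
  series=[
    {"x":0.5,"y":-4,"z":0.5,"twist":0,"jaw":8.5},
    {"x":1,"y":-8,"z":1,"twist":0,"jaw":8.5},
    {"x":2,"y":-12,"z":2,"twist":0,"jaw":8.5},
    {"x":4,"y":-15.5,"z":3,"twist":0,"jaw":8.5},
    {"x":6,"y":-19,"z":3,"twist":0,"jaw":8.5},
    {"x":8,"y":-22.5,"z":3,"twist":0,"jaw":8.5},
    {"x":10,"y":-26,"z":3,"twist":0,"jaw":8.5},
    {"x":11,"y":-29.5,"z":3,"twist":0,"jaw":8.5},
    {"x":12,"y":-32,"z":3,"twist":0,"jaw":8.5},
    {"x":12,"y":-32,"z":3,"twist":0,"jaw":8.5},
  ],
)

```text
clock: 1.82
eef_pos: [0.5133, -0.2398, 0.298]
tool_rot: [0.044, 0.707, -0.045, 0.705]
ft_force: [-0.5, -0.2, -0.1]
grip_width: 0.0851
```

```bash
python3 -c "
from h import *
wsnap('w1')"
```

```text
t 1.82 tcp [ 0.5133 -0.2398  0.298 ] jawdir deg -7.3 ydir 82.7 xz [-0.003 -0.001 -1.   ] j [-0.44  0.37  0.35  1.56 -0.    1.26] F [-0.5 -0.2 -0.1] T [ 0.04 -0.02 -0.02] w 0.0851
```

View pics/w1.png

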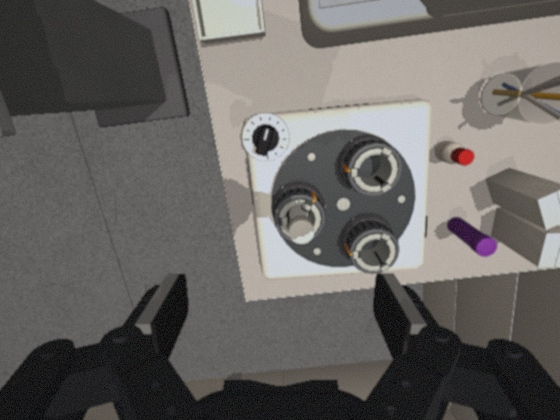

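```bash
python3 - <<'E'
from h import *
im=np.load('/tmp/w1.npz')['im']; cv2.imwrite('pics/c4.png',cv2.resize(im[95:285,235:435,::-1],(800,760)[:2] if 0 else (600,570),interpolation=cv2.INTER_CUBIC))
cv2.imwrite('pics/c5.png',cv2.resize(im[105:170,235:300,::-1],(600,600),interpolation=cv2.INTER_CUBIC))
E
```

```text
(no output)
```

View pics/c5.png

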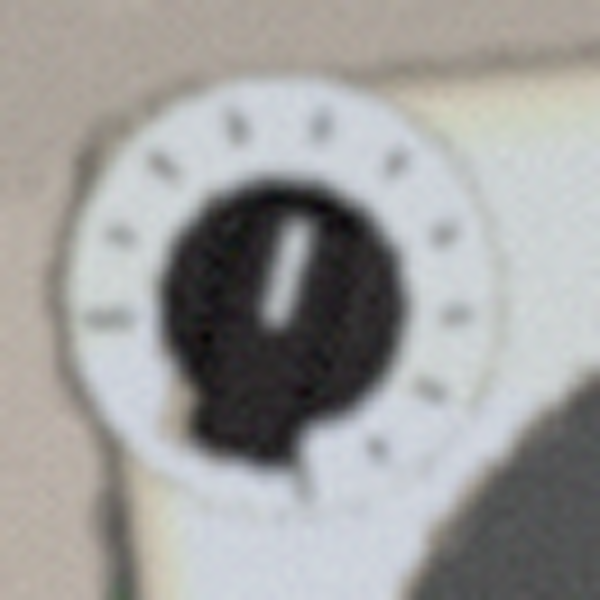

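View pics/c4.png

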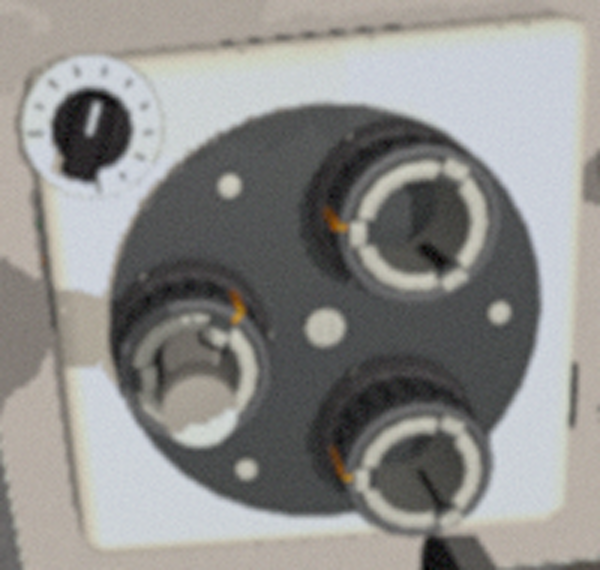

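```bash
python3 - <<'E'
from h import *
f=lambda u,v,z: wz('w1',235+u*65/600-.45,105+v*65/600-.45,z)
a=f(300,220,.09);b=f(275,325,.09);print(a,b,'line ang',np.degrees(np.arctan2(*(a-b)[1::-1])))
print('dial',f(280,295,.047), 'zero tick',f(105,318,.047),'knob disc base',f(285,300,.058),'last',f(305,485,.047))
g=lambda u,v,z: wz('w1',235+u/3-.33,95+v/3-.33,z)
for n,u,v,z in [('a',200,372,.105),('b',423,226,.105),('c',420,472,.105),('hub',325,328,.062),('p1',229,186,.06),('p2',499,312,.06),('p3',246,469,.06),('orB',346,227,.102),('orC',347,478,.102),('orA',240,315,.102),('cap',203,412,.138)]: print(n,g(u,v,z).round(4))
E
```

```text
[ 0.50611991 -0.18578144  0.09      ] [ 0.50165944 -0.19698971  0.09      ] line ang 68.29929404203062
dial [ 0.49999166 -0.19825799  0.047     ] zero tick [ 0.47734867 -0.19829439  0.047     ] knob disc base [ 0.50121478 -0.19778254  0.058     ] last [ 0.49977807 -0.22275539  0.047     ]
a [ 0.5307 -0.2844  0.105 ]
b [ 0.6129 -0.2405  0.105 ]
c [ 0.6086 -0.3349  0.105 ]
hub [ 0.5835 -0.2882  0.062 ]
p1 [ 0.5507 -0.2265  0.06  ]
p2 [ 0.654 -0.291  0.06 ]
p3 [ 0.5462 -0.348   0.06  ]
orB [ 0.587  -0.2382  0.102 ]
orC [ 0.5817 -0.3355  0.102 ]
orA [ 0.5473 -0.2656  0.102 ]
cap [ 0.5296 -0.2861  0.138 ]
```

Emit:
step_arm(
  series=[
    {"x":-1.3,"y":4.2,"z":-1,"twist":-7,"jaw":4.5},
    {"x":-1.3,"y":4.2,"z":-5,"twist":-14,"jaw":4.5},
    {"x":-1.3,"y":4.2,"z":-9,"twist":-15,"jaw":4.5},
    {"x":-1.3,"y":4.2,"z":-13,"twist":-15,"jaw":4.5},
    {"x":-1.3,"y":4.2,"z":-17,"twist":-15,"jaw":4.5},
    {"x":-1.3,"y":4.2,"z":-17,"twist":-15,"jaw":4.5},
  ],
)

```text
clock: 2.37
eef_pos: [0.4928, -0.1916, 0.1205]
tool_rot: [0.137, 0.701, -0.134, 0.687]
ft_force: [-1.2, 0.7, -1.2]
grip_width: 0.045
```

```bash
python3 -c "
from h import *
wsnap('w2')"
```

```text
t 2.37 tcp [ 0.4928 -0.1916  0.1205] jawdir deg -22.1 ydir 67.9 xz [-0.019  0.008 -1.   ] j [-0.37  0.39 -0.09  1.12  0.    1.59] F [-1.2  0.7 -1.2] T [ 0.01  0.06 -0.01] w 0.045
```

View pics/w2.png

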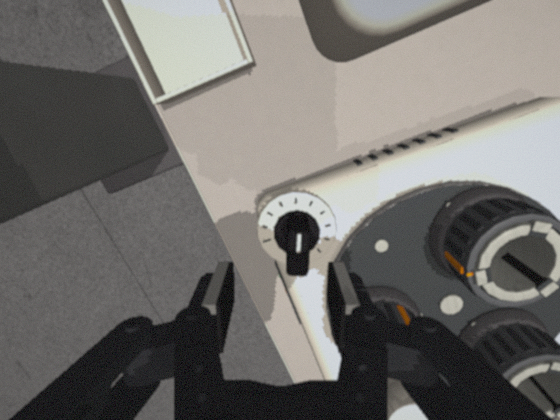

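```bash
python3 - <<'E'
from h import *
im=np.load('/tmp/w2.npz')['im']; cv2.imwrite('pics/c6.png',cv2.resize(im[185:285,245:345,::-1],(600,600),interpolation=cv2.INTER_CUBIC))
print(wz('w2',299,236,.09),wz('w2',298,255,.09),wz('w2',297,232,.058),wz('w2',297,224,.047))
E
```

```text
[ 0.50563986 -0.18766893  0.09      ] [ 0.50076101 -0.198718    0.09      ] [ 0.50143204 -0.19779164  0.058     ] [ 0.50225055 -0.196511    0.047     ]
```

View pics/c6.png

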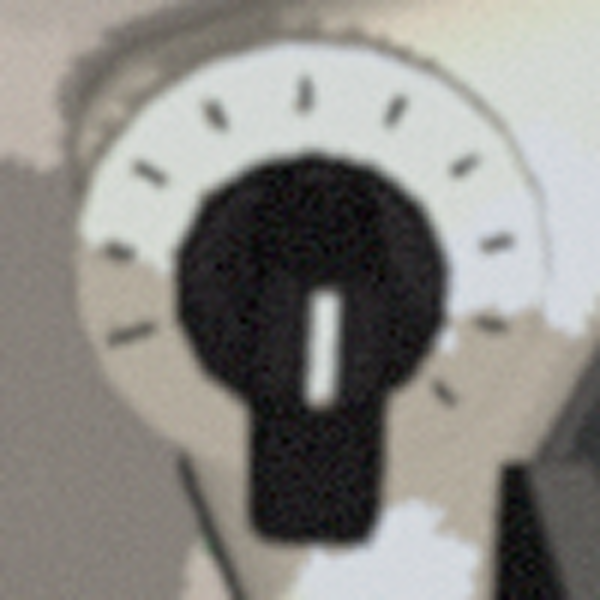

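Emit:
step_arm(
  series=[
    {"x":0.8,"y":-0.7,"z":0,"twist":0,"jaw":4.5},
    {"x":0.8,"y":-0.7,"z":-1.5,"twist":0,"jaw":4.5},
    {"x":0.8,"y":-0.7,"z":-3.5,"twist":0,"jaw":4.5},
    {"x":0.8,"y":-0.7,"z":-5.3,"twist":0,"jaw":4.5},
    {"x":0.8,"y":-0.7,"z":-5.3,"twist":0,"jaw":4.5},
    {"x":0.8,"y":-0.7,"z":-5.3,"twist":0,"jaw":4.5},
  ],
)

```text
clock: 2.92
eef_pos: [0.505, -0.2004, 0.0738]
tool_rot: [0.137, 0.698, -0.134, 0.69]
ft_force: [0.3, -1.2, 0.6]
grip_width: 0.0448
```

```bash
python3 -c "
from h import *
st()"
```

```text
t 2.92 tcp [ 0.505  -0.2004  0.0738] jawdir deg -22.1 ydir 67.9 xz [-0.011  0.005 -1.   ] j [-0.38  0.45 -0.12  1.01  0.    1.58] F [ 0.3 -1.2  0.6] T [-0.05 -0.08  0.04] w 0.0448
```

Emit:
step_arm(
  series=[
    {"x":-0.4,"y":0.2,"z":-0.7,"twist":0,"jaw":4.5},
    {"x":-0.4,"y":0.2,"z":-0.7,"twist":0,"jaw":4.5},
    {"x":-0.4,"y":0.2,"z":-0.7,"twist":0,"jaw":4.5},
    {"x":-0.4,"y":0.2,"z":-0.7,"twist":0,"jaw":4.5},
  ],
)

```text
clock: 3.25
eef_pos: [0.5017, -0.1987, 0.0679]
tool_rot: [0.136, 0.698, -0.135, 0.69]
ft_force: [-0.5, -1.2, 0.0]
grip_width: 0.045
```

```bash
python3 -c "
from h import *
st()"
```

```text
t 3.25 tcp [ 0.5017 -0.1987  0.0679] jawdir deg -22.1 ydir 67.9 xz [-0.009  0.005 -1.   ] j [-0.38  0.45 -0.14  0.99  0.    1.58] F [-0.5 -1.2  0. ] T [-0.03 -0.01 -0.  ] w 0.045
```

Emit:
step_arm(
  series=[
    {"x":-0.1,"y":0,"z":0,"twist":0,"jaw":1.0},
    {"x":-0.1,"y":0,"z":0,"twist":0,"jaw":1.0},
    {"x":-0.1,"y":0,"z":0,"twist":0,"jaw":1.0},
    {"x":-0.1,"y":0,"z":0,"twist":0,"jaw":1.0},
    {"x":-0.1,"y":0,"z":0,"twist":0,"jaw":1.0},
    {"x":-0.1,"y":0,"z":0,"twist":7,"jaw":1.0},
    {"x":-0.1,"y":0,"z":0,"twist":14,"jaw":1.0},
    {"x":-0.1,"y":0,"z":0,"twist":21,"jaw":1.0},
    {"x":-0.1,"y":0,"z":0,"twist":28,"jaw":1.0},
    {"x":-0.1,"y":0,"z":0,"twist":28,"jaw":1.0},
  ],
)

```text
clock: 4.08
eef_pos: [0.5001, -0.1986, 0.0685]
tool_rot: [-0.038, 0.71, 0.038, 0.702]
ft_force: [-3.5, 1.0, 5.5]
grip_width: 0.0125
```

```bash
python3 -c "
from h import *
st()"
```

```text
t 4.08 tcp [ 0.5001 -0.1986  0.0685] jawdir deg 6.1 ydir 96.1 xz [-0.011 -0.    -1.   ] j [-0.38  0.45 -0.15  0.99 -0.    1.09] F [-3.5  1.   5.5] T [0.17 0.57 0.02] w 0.0125
```

Emit:
step_arm(
  series=[
    {"x":0,"y":0,"z":0,"twist":7,"jaw":1.0},
    {"x":0,"y":0,"z":0,"twist":14,"jaw":1.0},
    {"x":0,"y":0,"z":0,"twist":21,"jaw":1.0},
    {"x":0,"y":0,"z":0,"twist":28,"jaw":1.0},
    {"x":0,"y":0,"z":0,"twist":35,"jaw":1.0},
    {"x":0,"y":0,"z":0,"twist":42,"jaw":1.0},
    {"x":0,"y":0,"z":0,"twist":49,"jaw":1.0},
    {"x":0,"y":0,"z":0,"twist":56,"jaw":1.0},
    {"x":0,"y":0,"z":0,"twist":63,"jaw":1.0},
    {"x":0,"y":0,"z":0,"twist":70,"jaw":1.0},
  ],
)

```text
clock: 4.92
eef_pos: [0.4996, -0.199, 0.0685]
tool_rot: [-0.44, 0.559, 0.435, 0.552]
ft_force: [-0.6, -1.1, 1.7]
grip_width: 0.0125
```

```bash
python3 -c "
from h import *
st()"
```

```text
t 4.92 tcp [ 0.4996 -0.199   0.0685] jawdir deg 76.4 ydir 166.4 xz [-0.004 -0.011 -1.   ] j [-0.37  0.44 -0.16  0.97 -0.01 -0.14] F [-0.6 -1.1  1.7] T [-0.11  0.27 -0.08] w 0.0125
```

Emit:
step_arm(
  series=[
    {"x":0,"y":0,"z":0,"twist":3,"jaw":1.0},
    {"x":0,"y":0,"z":0,"twist":6,"jaw":1.0},
    {"x":0,"y":0,"z":0,"twist":10,"jaw":1.0},
    {"x":0,"y":0,"z":0,"twist":14,"jaw":1.0},
    {"x":0,"y":0,"z":0,"twist":16,"jaw":1.0},
    {"x":0,"y":0,"z":0,"twist":16,"jaw":1.0},
  ],
)

```text
clock: 5.42
eef_pos: [0.4996, -0.1992, 0.0686]
tool_rot: [0.512, -0.493, -0.507, -0.487]
ft_force: [0.0, 1.9, 1.0]
grip_width: 0.0131
```

```bash
python3 -c "
from h import *
st()"
```

```text
t 5.42 tcp [ 0.4996 -0.1992  0.0686] jawdir deg 92.2 ydir -177.8 xz [-0.001 -0.012 -1.   ] j [-0.37  0.44 -0.16  0.97 -0.01 -0.41] F [0.  1.9 1. ] T [ 0.3  -0.04 -1.8 ] w 0.0131
```

Emit:
step_arm(
  series=[
    {"x":0,"y":0,"z":0,"twist":0,"jaw":4.5},
    {"x":0,"y":0,"z":0,"twist":0,"jaw":4.5},
    {"x":0,"y":0,"z":0,"twist":0,"jaw":4.5},
    {"x":0,"y":0,"z":2,"twist":0,"jaw":4.5},
    {"x":0,"y":0,"z":5,"twist":0,"jaw":4.5},
    {"x":0,"y":0,"z":9,"twist":0,"jaw":8.5},
    {"x":0,"y":0,"z":13,"twist":0,"jaw":8.5},
    {"x":0,"y":0,"z":13,"twist":0,"jaw":8.5},
    {"x":0,"y":0,"z":13,"twist":0,"jaw":8.5},
  ],
)

```text
clock: 6.17
eef_pos: [0.5019, -0.1999, 0.202]
tool_rot: [0.515, -0.492, -0.504, -0.488]
ft_force: [-0.1, 0.3, -0.0]
grip_width: 0.0855
```

```bash
python3 -c "
from h import *
wsnap('w3')"
```

```text
t 6.17 tcp [ 0.5019 -0.1999  0.202 ] jawdir deg 92.2 ydir -177.8 xz [ 0.007 -0.014 -1.   ] j [-0.37  0.32  0.04  1.28 -0.01 -0.41] F [-0.1  0.3 -0. ] T [ 0.06  0.01 -0.  ] w 0.0855
```

View pics/w3.png

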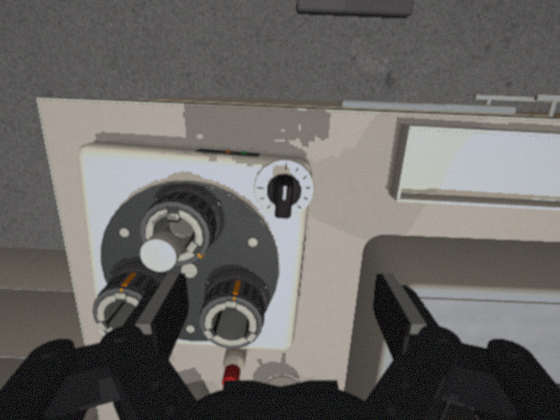

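```bash
python3 - <<'E'
from h import *
print(wz('w3',158,255,.138),'knob',wz('w3',285,193,.09),wz('w3',284,188,.047), 'hub',wz('w3',190,271,.062))
im=np.load('/tmp/w3.npz')['im']; cv2.imwrite('pics/c7.png',cv2.resize(im[170:350,80:320,::-1],(800,600),interpolation=cv2.INTER_CUBIC))
E
```

```text
[ 0.52806479 -0.28564634  0.138     ] knob [ 0.49296772 -0.19776589  0.09      ] [ 0.50079071 -0.19839079  0.047     ] hub [ 0.58468375 -0.28689961  0.062     ]
```

View pics/c7.png

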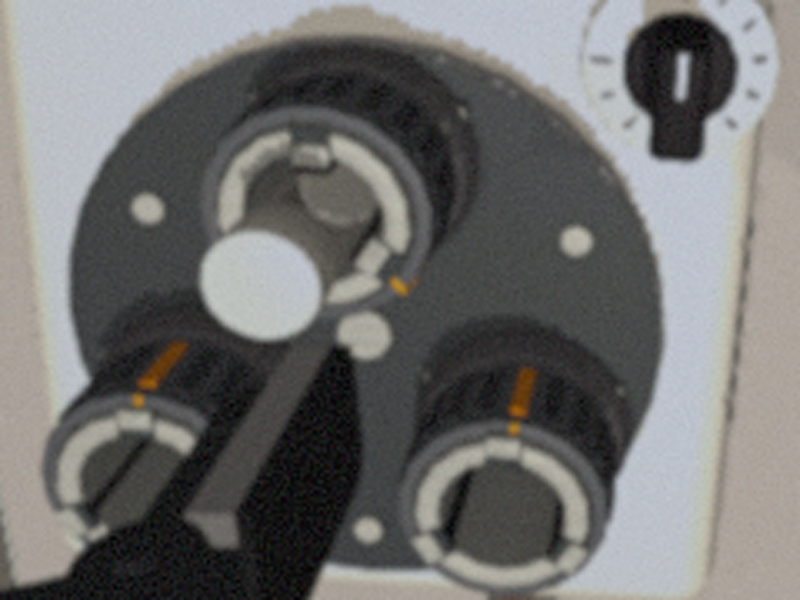

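Emit:
step_arm(
  series=[
    {"x":0.5,"y":-2,"z":0,"twist":-7,"jaw":8.5},
    {"x":1,"y":-4,"z":0,"twist":-14,"jaw":8.5},
    {"x":1.5,"y":-6,"z":0,"twist":-21,"jaw":8.5},
    {"x":2,"y":-8,"z":0,"twist":-28,"jaw":8.5},
    {"x":2.5,"y":-8.7,"z":0,"twist":-35,"jaw":8.5},
    {"x":2.5,"y":-8.7,"z":0,"twist":-42,"jaw":8.5},
    {"x":2.5,"y":-8.7,"z":0,"twist":-49,"jaw":8.5},
    {"x":2.5,"y":-8.7,"z":0,"twist":-56,"jaw":8.5},
    {"x":2.5,"y":-8.7,"z":0,"twist":-63,"jaw":8.5},
    {"x":2.5,"y":-8.7,"z":0,"twist":-70,"jaw":8.5},
  ],
)

```text
clock: 7.05
eef_pos: [0.5243, -0.2857, 0.197]
tool_rot: [-0.135, 0.7, 0.134, 0.689]
ft_force: [0.6, -0.3, -0.1]
grip_width: 0.0852
```

Emit:
step_arm(
  series=[
    {"x":0,"y":0,"z":0,"twist":-7,"jaw":8.5},
    {"x":0,"y":0,"z":0,"twist":-14,"jaw":8.5},
    {"x":0,"y":0,"z":0,"twist":-21,"jaw":8.5},
    {"x":0,"y":0,"z":0,"twist":-21,"jaw":8.5},
    {"x":0,"y":0,"z":0,"twist":-21,"jaw":8.5},
    {"x":0,"y":0,"z":0,"twist":-21,"jaw":8.5},
  ],
)

```text
clock: 7.55
eef_pos: [0.5238, -0.2853, 0.1958]
tool_rot: [-0.006, 0.713, 0.008, 0.701]
ft_force: [-0.4, 0.4, -0.4]
grip_width: 0.0852
```

```bash
python3 -c "
from h import *
st()
snap('top','top1')"
```

```text
t 7.55 tcp [ 0.5238 -0.2853  0.1958] jawdir deg 1.1 ydir 91.1 xz [-0.018  0.003 -1.   ] j [-0.5   0.46  0.23  1.36 -0.01  1.06] F [-0.4  0.4 -0.4] T [-0.04 -0.02 -0.06] w 0.0852
```

Emit:
step_arm(
  series=[
    {"x":0.3,"y":-0.2,"z":-3,"twist":0,"jaw":8.5},
    {"x":0.3,"y":-0.2,"z":-6,"twist":0,"jaw":8.5},
    {"x":0.3,"y":-0.2,"z":-9,"twist":0,"jaw":8.5},
    {"x":0.3,"y":-0.2,"z":-11,"twist":0,"jaw":8.5},
    {"x":0.3,"y":-0.2,"z":-12,"twist":0,"jaw":8.5},
    {"x":0.3,"y":-0.2,"z":-12.1,"twist":0,"jaw":8.5},
    {"x":0.3,"y":-0.2,"z":-12.1,"twist":0,"jaw":8.5},
    {"x":0.3,"y":-0.2,"z":-12.1,"twist":0,"jaw":8.5},
  ],
)

```text
clock: 8.27
eef_pos: [0.5281, -0.288, 0.0768]
tool_rot: [-0.006, 0.712, 0.007, 0.702]
ft_force: [0.3, 0.3, 0.2]
grip_width: 0.0853
```

```bash
python3 -c "
from h import *
wsnap('w4')"
```

```text
t 8.27 tcp [ 0.5281 -0.288   0.0768] jawdir deg 1.1 ydir 91.1 xz [-0.015  0.001 -1.   ] j [-0.5   0.55  0.06  1.09 -0.01  1.06] F [0.3 0.3 0.2] T [-0.05  0.04 -0.03] w 0.0853
```

View pics/w4.png

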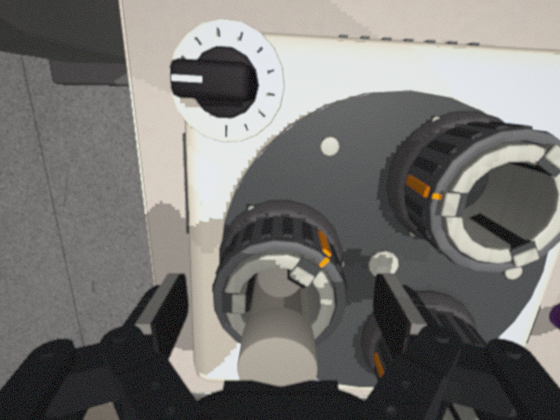

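Emit:
step_arm(
  series=[
    {"x":-0.1,"y":0.1,"z":-0.4,"twist":0,"jaw":8.5},
    {"x":-0.1,"y":0.1,"z":-0.4,"twist":0,"jaw":5},
    {"x":-0.1,"y":0.1,"z":-0.4,"twist":0,"jaw":5},
    {"x":-0.1,"y":0.1,"z":-0.4,"twist":0,"jaw":5},
    {"x":-0.1,"y":0.1,"z":-0.4,"twist":0,"jaw":5},
    {"x":-0.1,"y":0.1,"z":-0.4,"twist":0,"jaw":5},
    {"x":-0.1,"y":0.1,"z":-0.4,"twist":0,"jaw":5},
  ],
)

```text
clock: 8.9
eef_pos: [0.5277, -0.2873, 0.0745]
tool_rot: [-0.007, 0.711, 0.007, 0.703]
ft_force: [-2.2, 1.0, 4.9]
grip_width: 0.0554
```

```bash
python3 -c "
from h import *
st()"
```

```text
t 8.9 tcp [ 0.5277 -0.2873  0.0745] jawdir deg 1.1 ydir 91.1 xz [-0.012 -0.    -1.   ] j [-0.5   0.55  0.05  1.08 -0.01  1.06] F [-2.2  1.   4.9] T [0.15 0.19 0.14] w 0.0554
```

Gripped. Turn anticlockwise in stages.

Emit:
step_arm(
  series=[
    {"x":0,"y":0,"z":0,"twist":7,"jaw":5},
    {"x":0,"y":0,"z":0,"twist":14,"jaw":5},
    {"x":0,"y":0,"z":0,"twist":21,"jaw":5},
    {"x":0,"y":0,"z":0,"twist":28,"jaw":5},
    {"x":0,"y":0,"z":0,"twist":35,"jaw":5},
    {"x":0,"y":0,"z":0,"twist":42,"jaw":5},
    {"x":0,"y":0,"z":0,"twist":49,"jaw":5},
    {"x":0,"y":0,"z":0,"twist":56,"jaw":5},
    {"x":0,"y":0,"z":0,"twist":63,"jaw":5},
    {"x":0,"y":0,"z":0,"twist":70,"jaw":5},
  ],
)

```text
clock: 9.73
eef_pos: [0.5288, -0.2868, 0.0746]
tool_rot: [-0.416, 0.577, 0.41, 0.571]
ft_force: [2.6, 2.1, -2.3]
grip_width: 0.0556
```

```bash
python3 -c "
from h import *
wsnap('w5')"
```

```text
t 9.73 tcp [ 0.5288 -0.2868  0.0746] jawdir deg 71.4 ydir 161.4 xz [-0.002 -0.011 -1.   ] j [-0.49  0.54  0.03  1.06 -0.01 -0.17] F [ 2.6  2.1 -2.3] T [ 0.3  -0.53 -0.23] w 0.0556
```

View pics/w5.png

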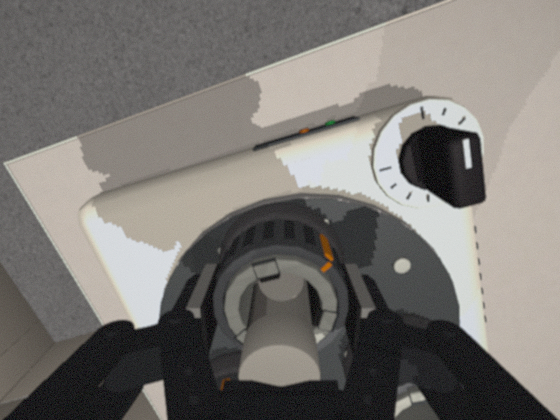

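Emit:
step_arm(
  series=[
    {"x":0,"y":0,"z":0,"twist":7,"jaw":5},
    {"x":0,"y":0,"z":0,"twist":14,"jaw":5},
    {"x":0,"y":0,"z":0,"twist":21,"jaw":5},
    {"x":0,"y":0,"z":0,"twist":28,"jaw":5},
    {"x":0,"y":0,"z":0,"twist":35,"jaw":5},
    {"x":0,"y":0,"z":0,"twist":42,"jaw":5},
    {"x":0,"y":0,"z":0,"twist":49,"jaw":5},
    {"x":0,"y":0,"z":0,"twist":54,"jaw":5},
    {"x":0,"y":0,"z":0,"twist":54,"jaw":5},
  ],
)

```text
clock: 10.53
eef_pos: [0.5288, -0.2857, 0.0746]
tool_rot: [0.633, -0.323, -0.626, -0.322]
ft_force: [1.7, 4.0, 0.5]
grip_width: 0.0556
```

```bash
python3 -c "
from h import *
wsnap('w6')"
```

```text
t 10.53 tcp [ 0.5288 -0.2857  0.0746] jawdir deg 125.7 ydir -144.3 xz [ 0.008 -0.006 -1.   ] j [-0.49  0.54  0.02  1.05 -0.   -1.12] F [1.7 4.  0.5] T [ 0.58 -0.15  0.16] w 0.0556
```

View pics/w6.png

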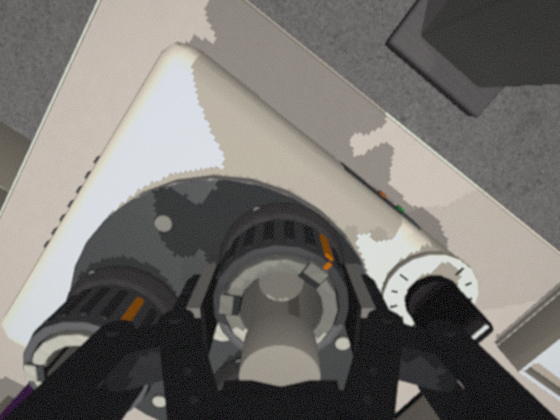

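Emit:
step_arm(
  series=[
    {"x":0,"y":0,"z":0,"twist":0,"jaw":8.5},
    {"x":0,"y":0,"z":0,"twist":0,"jaw":8.5},
    {"x":0,"y":0,"z":0,"twist":0,"jaw":8.5},
    {"x":-0.1,"y":-0.1,"z":1.5,"twist":0,"jaw":8.5},
    {"x":-0.1,"y":-0.1,"z":3,"twist":0,"jaw":8.5},
    {"x":-0.1,"y":-0.1,"z":3.5,"twist":0,"jaw":8.5},
    {"x":-0.1,"y":-0.1,"z":3.5,"twist":0,"jaw":8.5},
    {"x":-0.1,"y":-0.1,"z":3.5,"twist":0,"jaw":8.5},
  ],
)

```text
clock: 11.25
eef_pos: [0.528, -0.2871, 0.1097]
tool_rot: [0.632, -0.325, -0.625, -0.323]
ft_force: [0.5, -1.4, 0.0]
grip_width: 0.085
```

```bash
python3 -c "
from h import *
wsnap('w7')"
```

```text
t 11.25 tcp [ 0.528  -0.2871  0.1097] jawdir deg 125.5 ydir -144.5 xz [ 0.008 -0.007 -1.   ] j [-0.5   0.5   0.07  1.12 -0.   -1.12] F [ 0.5 -1.4  0. ] T [ 0.    0.03 -0.03] w 0.085
```

View pics/w7.png

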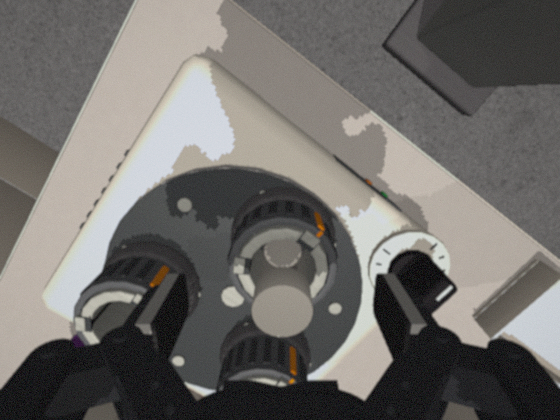

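Emit:
step_arm(
  series=[
    {"x":0,"y":0,"z":0,"twist":0,"jaw":2},
    {"x":0,"y":0,"z":0,"twist":0,"jaw":2},
    {"x":0,"y":0,"z":0,"twist":0,"jaw":2},
    {"x":0,"y":0,"z":0,"twist":0,"jaw":2},
    {"x":0,"y":0,"z":0,"twist":0,"jaw":2},
    {"x":0,"y":0,"z":0,"twist":0,"jaw":2},
    {"x":0,"y":0,"z":0,"twist":0,"jaw":2},
    {"x":0,"y":0,"z":0,"twist":0,"jaw":2},
  ],
)

```text
clock: 11.97
eef_pos: [0.5275, -0.2868, 0.109]
tool_rot: [0.632, -0.325, -0.625, -0.323]
ft_force: [0.5, 0.7, 0.5]
grip_width: 0.0233
```

```bash
python3 -c "
from h import *
st()"
```

```text
t 11.97 tcp [ 0.5275 -0.2868  0.109 ] jawdir deg 125.5 ydir -144.5 xz [ 0.007 -0.006 -1.   ] j [-0.5   0.51  0.07  1.12 -0.   -1.12] F [0.5 0.7 0.5] T [ 0.02 -0.03  0.02] w 0.0233
```

Emit:
step_arm(
  series=[
    {"x":0,"y":0,"z":1,"twist":0,"jaw":2},
    {"x":0,"y":0,"z":3,"twist":0,"jaw":2},
    {"x":0,"y":0,"z":5,"twist":0,"jaw":2},
    {"x":0,"y":0,"z":7,"twist":0,"jaw":2},
    {"x":0,"y":0,"z":9,"twist":0,"jaw":2},
    {"x":0,"y":0,"z":10,"twist":0,"jaw":2},
    {"x":0,"y":0,"z":10,"twist":0,"jaw":2},
    {"x":0,"y":0,"z":10,"twist":0,"jaw":2},
  ],
)

```text
clock: 12.63
eef_pos: [0.5277, -0.2869, 0.2093]
tool_rot: [0.632, -0.325, -0.625, -0.323]
ft_force: [-0.0, -0.4, -1.1]
grip_width: 0.0235
```

```bash
python3 -c "
from h import *
wsnap('w8');snap('scene','s1')"
```

```text
t 12.63 tcp [ 0.5277 -0.2869  0.2093] jawdir deg 125.5 ydir -144.5 xz [ 0.008 -0.007 -1.   ] j [-0.5   0.44  0.24  1.36 -0.   -1.12] F [-0.  -0.4 -1.1] T [-0.01  0.03  0.01] w 0.0235
```

View pics/w8.png

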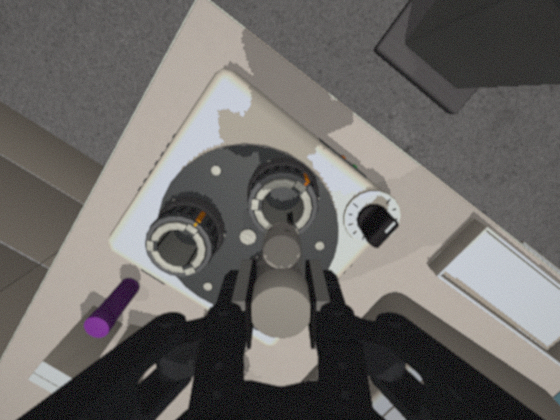

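View pics/s1.png

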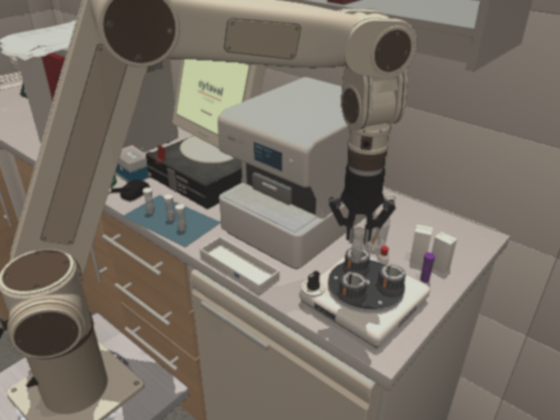

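Emit:
step_arm(
  series=[
    {"x":-3,"y":1,"z":0,"twist":-5,"jaw":2},
    {"x":-5.5,"y":4,"z":0,"twist":-12,"jaw":2},
    {"x":-6,"y":8,"z":0,"twist":-19,"jaw":2},
    {"x":-6,"y":12,"z":0,"twist":-26,"jaw":2},
    {"x":-6,"y":16,"z":0,"twist":-33,"jaw":2},
    {"x":-6,"y":20,"z":0,"twist":-35,"jaw":2},
    {"x":-6,"y":24,"z":0,"twist":-35,"jaw":2},
    {"x":-6,"y":26.7,"z":0,"twist":-35,"jaw":2},
    {"x":-6,"y":26.7,"z":0,"twist":-35,"jaw":2},
    {"x":-6,"y":26.7,"z":0,"twist":-35,"jaw":2},
  ],
)

```text
clock: 13.57
eef_pos: [0.4658, -0.0179, 0.2063]
tool_rot: [0.505, -0.499, -0.502, -0.495]
ft_force: [0.2, -1.1, -0.8]
grip_width: 0.0236
```

```bash
python3 -c "
from h import *
wsnap('w9')"
```

```text
t 13.57 tcp [ 0.4658 -0.0179  0.2063] jawdir deg 90.7 ydir -179.3 xz [-0.001 -0.007 -1.   ] j [-0.03  0.19 -0.13  1.26 -0.01 -0.05] F [ 0.2 -1.1 -0.8] T [-0.03 -0.01 -0.04] w 0.0236
```

View pics/w9.png

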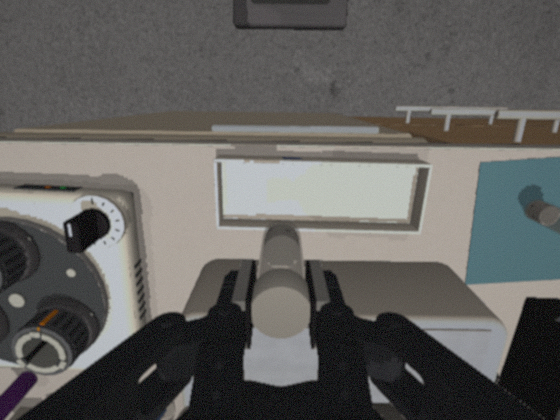

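```bash
python3 -c "
from h import *
for u,v in [(215,158),(432,163),(422,233),(217,230)]: print(wz('w9',u,v,.03))"
```

```text
[ 0.4400195  -0.08286118  0.03      ]
[0.44203642 0.12925081 0.03      ]
[0.51613902 0.13071437 0.03      ]
[ 0.51599185 -0.08468374  0.03      ]
```

Emit:
step_arm(
  series=[
    {"x":0.8,"y":0,"z":-3,"twist":0,"jaw":2},
    {"x":0.8,"y":0,"z":-6,"twist":0,"jaw":2},
    {"x":0.8,"y":0,"z":-9,"twist":0,"jaw":2},
    {"x":0.8,"y":0,"z":-12,"twist":0,"jaw":2},
    {"x":0.8,"y":0,"z":-14,"twist":0,"jaw":2},
    {"x":0.8,"y":0,"z":-14.7,"twist":0,"jaw":2},
    {"x":0.8,"y":0,"z":-14.8,"twist":0,"jaw":2},
    {"x":0.8,"y":0,"z":-14.8,"twist":0,"jaw":2},
  ],
)

```text
clock: 14.28
eef_pos: [0.4741, -0.02, 0.0585]
tool_rot: [0.504, -0.5, -0.501, -0.496]
ft_force: [-0.8, -0.9, -0.6]
grip_width: 0.0239
```

```bash
python3 -c "
from h import *
st()"
```

```text
t 14.28 tcp [ 0.4741 -0.02    0.0585] jawdir deg 90.5 ydir -179.5 xz [-0.002 -0.007 -1.   ] j [-0.04  0.35 -0.34  0.89 -0.01 -0.05] F [-0.8 -0.9 -0.6] T [ 0.02 -0.04  0.01] w 0.0239
```

Emit:
step_arm(
  series=[
    {"x":0,"y":0,"z":-0.3,"twist":0,"jaw":2},
    {"x":0,"y":0,"z":-0.5,"twist":0,"jaw":2},
    {"x":0,"y":0,"z":-0.5,"twist":0,"jaw":2},
    {"x":0,"y":0,"z":-0.5,"twist":0,"jaw":2},
  ],
)

```text
clock: 14.62
eef_pos: [0.4748, -0.02, 0.0542]
tool_rot: [0.504, -0.5, -0.5, -0.496]
ft_force: [-0.9, -0.8, -0.1]
grip_width: 0.0235
```

```bash
python3 -c "
from h import *
st()"
```

```text
t 14.62 tcp [ 0.4748 -0.02    0.0542] jawdir deg 90.5 ydir -179.5 xz [ 0.    -0.007 -1.   ] j [-0.04  0.35 -0.35  0.87 -0.01 -0.05] F [-0.9 -0.8 -0.1] T [-0.02 -0.01  0.  ] w 0.0235
```

Emit:
step_arm(
  series=[
    {"x":0,"y":0,"z":-0.15,"twist":0,"jaw":2},
    {"x":0,"y":0,"z":-0.15,"twist":0,"jaw":2},
    {"x":0,"y":0,"z":-0.15,"twist":0,"jaw":2},
  ],
)

```text
clock: 14.87
eef_pos: [0.4748, -0.0199, 0.0529]
tool_rot: [0.504, -0.5, -0.5, -0.496]
ft_force: [0.4, -0.9, 0.0]
grip_width: 0.0239
```

```bash
python3 -c "
from h import *
st()"
```

```text
t 14.87 tcp [ 0.4748 -0.0199  0.0529] jawdir deg 90.5 ydir -179.5 xz [ 0.    -0.007 -1.   ] j [-0.04  0.35 -0.35  0.87 -0.01 -0.05] F [ 0.4 -0.9  0. ] T [-0.02  0.05 -0.  ] w 0.0239
```

Emit:
step_arm(
  series=[
    {"x":0,"y":0,"z":-0.15,"twist":0,"jaw":2},
    {"x":0,"y":0,"z":-0.15,"twist":0,"jaw":2},
    {"x":0,"y":0,"z":-0.15,"twist":0,"jaw":2},
  ],
)

```text
clock: 15.12
eef_pos: [0.4757, -0.0199, 0.0529]
tool_rot: [0.505, -0.499, -0.5, -0.497]
ft_force: [-2.4, 0.0, 9.5]
grip_width: 0.0236
```

```bash
python3 -c "
from h import *
st()"
```

```text
t 15.12 tcp [ 0.4757 -0.0199  0.0529] jawdir deg 90.5 ydir -179.5 xz [ 0.003 -0.007 -1.   ] j [-0.04  0.35 -0.35  0.87 -0.01 -0.05] F [-2.4  0.   9.5] T [-0.02  0.5  -0.03] w 0.0236
```

Emit:
step_arm(
  series=[
    {"x":0,"y":0,"z":0.1,"twist":0,"jaw":5},
    {"x":0,"y":0,"z":0.1,"twist":0,"jaw":5},
    {"x":0,"y":0,"z":0.1,"twist":0,"jaw":5},
    {"x":0,"y":0,"z":1.5,"twist":0,"jaw":5},
    {"x":0,"y":0,"z":4,"twist":0,"jaw":5},
    {"x":0,"y":0,"z":8,"twist":0,"jaw":5},
    {"x":0,"y":0,"z":12,"twist":0,"jaw":5},
    {"x":0,"y":0,"z":15,"twist":0,"jaw":5},
    {"x":0,"y":0,"z":15,"twist":0,"jaw":5},
  ],
)

```text
clock: 15.87
eef_pos: [0.4798, -0.0201, 0.2096]
tool_rot: [0.508, -0.496, -0.496, -0.499]
ft_force: [0.3, 0.8, 1.0]
grip_width: 0.0497
```

```bash
python3 -c "
from h import *
wsnap('w10')"
```

```text
t 15.87 tcp [ 0.4798 -0.0201  0.2096] jawdir deg 90.5 ydir -179.5 xz [ 0.015 -0.008 -1.   ] j [-0.04  0.2  -0.1   1.25 -0.01 -0.05] F [0.3 0.8 1. ] T [-0.01 -0.01 -0.01] w 0.0497
```

View pics/w10.png

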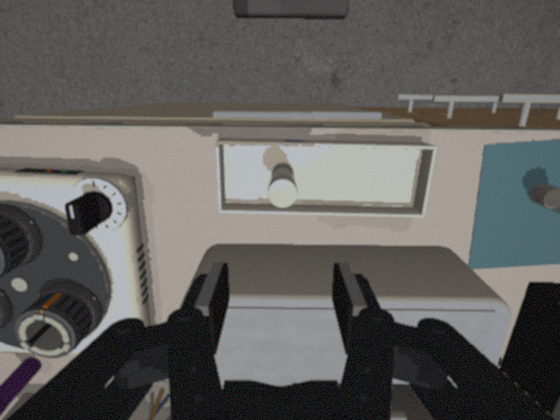

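```bash
cat >> h.py <<'E'
def mats(fn):
    im=np.load('/tmp/'+fn+'.npz')['im']; hsv=cv2.cvtColor(im,cv2.COLOR_RGB2HSV)
    m=((im.min(2)>150)&(hsv[...,1]<40)).astype(np.uint8); m[:,:135]=0;m[:225]=0;m[268:]=0;m[:,228:]=0
    n,l,s,c=cv2.connectedComponentsWithStats(m)
    for k in range(1,n):
        if s[k,4]>20: print(s[k],c[k].round(1),onz('top',*c[k],.078).round(4))
E
python3 -c "
from h import *
snap('top','top2');mats('top2')"
```

```text
[170 241   8   8  51] [173.5 244.3] [0.5105 0.3269 0.078 ]
[142 246   8   8  47] [145.9 249.5] [0.4945 0.4025 0.078 ]
[193 246   8   8  52] [196.5 249.5] [0.4977 0.2622 0.078 ]
```

View pics/top2.png

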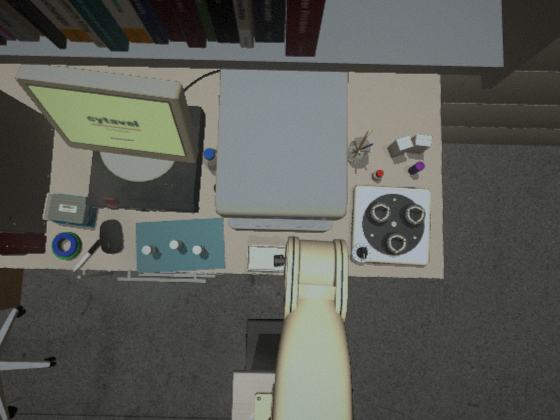

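Emit:
step_arm(
  series=[
    {"x":-2,"y":3,"z":0,"twist":0,"jaw":5},
    {"x":-3.5,"y":6.5,"z":0,"twist":0,"jaw":5},
    {"x":-3.5,"y":10.5,"z":0,"twist":0,"jaw":5},
    {"x":-3.5,"y":14.5,"z":0,"twist":0,"jaw":5},
    {"x":-3,"y":18.5,"z":0,"twist":0,"jaw":5},
    {"x":-1.5,"y":22,"z":0,"twist":0,"jaw":5},
    {"x":0,"y":25.5,"z":-2,"twist":0,"jaw":5},
    {"x":1.8,"y":28.2,"z":-5,"twist":0,"jaw":5},
    {"x":1.8,"y":28.2,"z":-7,"twist":0,"jaw":5},
    {"x":1.8,"y":28.2,"z":-7,"twist":0,"jaw":5},
  ],
)

```text
clock: 16.8
eef_pos: [0.4905, 0.2615, 0.126]
tool_rot: [0.505, -0.502, -0.501, -0.492]
ft_force: [-0.6, -1.4, -0.4]
grip_width: 0.0499
```

Emit:
step_arm(
  series=[
    {"x":0,"y":0,"z":0,"twist":0,"jaw":5},
    {"x":0,"y":0,"z":0,"twist":0,"jaw":5},
  ],
)

```text
clock: 16.97
eef_pos: [0.4887, 0.2602, 0.1243]
tool_rot: [0.504, -0.504, -0.501, -0.49]
ft_force: [0.4, -0.1, 0.3]
grip_width: 0.0501
```

```bash
python3 -c "
from h import *
wsnap('w11')"
```

```text
t 16.97 tcp [0.4887 0.2602 0.1243] jawdir deg 90.7 ydir -179.3 xz [-0.011 -0.017 -1.   ] j [ 0.49  0.43 -0.02  1.15 -0.01  0.48] F [ 0.4 -0.1  0.3] T [0.03 0.03 0.05] w 0.0501
```

View pics/w11.png

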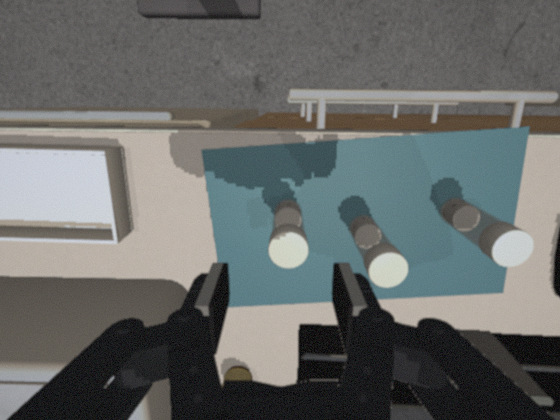

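```bash
python3 -c "
from h import *
for p in [(288,249),(388,268),(506,244)]: print(wz('w11',*p,.079))"
```

```text
[0.49609509 0.26469534 0.079     ]
[0.50822057 0.32895315 0.079     ]
[0.49012347 0.39985272 0.079     ]
```

Emit:
step_arm(
  series=[
    {"x":0.8,"y":0.3,"z":-1,"twist":0,"jaw":5},
    {"x":0.8,"y":0.3,"z":-3,"twist":0,"jaw":5},
    {"x":0.8,"y":0.3,"z":-5,"twist":0,"jaw":5},
    {"x":0.8,"y":0.3,"z":-7,"twist":0,"jaw":5},
    {"x":0.8,"y":0.3,"z":-7.4,"twist":0,"jaw":5},
    {"x":0.8,"y":0.3,"z":-7.4,"twist":0,"jaw":5},
    {"x":0.8,"y":0.3,"z":-7.4,"twist":0,"jaw":5},
  ],
)

```text
clock: 17.6
eef_pos: [0.4986, 0.2635, 0.0528]
tool_rot: [0.504, -0.503, -0.501, -0.492]
ft_force: [0.6, -0.3, 0.5]
grip_width: 0.05
```

```bash
python3 -c "
from h import *
st()"
```

```text
t 17.6 tcp [0.4986 0.2635 0.0528] jawdir deg 90.6 ydir -179.4 xz [-0.007 -0.015 -1.   ] j [ 0.49  0.51 -0.09  0.99 -0.01  0.48] F [ 0.6 -0.3  0.5] T [-0.04 -0.    0.03] w 0.05
```

Close and lift.

Emit:
step_arm(
  series=[
    {"x":-0.1,"y":0,"z":-0.2,"twist":0,"jaw":5},
    {"x":-0.1,"y":0,"z":-0.2,"twist":0,"jaw":2},
    {"x":-0.1,"y":0,"z":-0.2,"twist":0,"jaw":2},
    {"x":-0.1,"y":0,"z":-0.2,"twist":0,"jaw":2},
    {"x":-0.1,"y":0,"z":-0.2,"twist":0,"jaw":2},
    {"x":-0.1,"y":0,"z":-0.2,"twist":0,"jaw":2},
    {"x":-0.1,"y":0,"z":-0.2,"twist":0,"jaw":2},
  ],
)

```text
clock: 18.18
eef_pos: [0.4986, 0.2641, 0.0522]
tool_rot: [0.505, -0.502, -0.5, -0.493]
ft_force: [-0.8, 0.1, 6.3]
grip_width: 0.0234
```

```bash
python3 -c "
from h import *
st()"
```

```text
t 18.18 tcp [0.4986 0.2641 0.0522] jawdir deg 90.6 ydir -179.4 xz [-0.004 -0.013 -1.   ] j [ 0.49  0.51 -0.09  0.98 -0.01  0.48] F [-0.8  0.1  6.3] T [-0.07  0.02  0.02] w 0.0234
```

Emit:
step_arm(
  series=[
    {"x":0,"y":0,"z":2,"twist":0,"jaw":2},
    {"x":0,"y":0,"z":6,"twist":0,"jaw":2},
    {"x":-1,"y":0,"z":10,"twist":0,"jaw":2},
    {"x":-3,"y":0,"z":14,"twist":0,"jaw":2},
    {"x":-5,"y":-3,"z":15.5,"twist":0,"jaw":2},
    {"x":-5,"y":-7,"z":15.5,"twist":0,"jaw":2},
    {"x":-5,"y":-11,"z":15.5,"twist":0,"jaw":2},
    {"x":-5,"y":-15,"z":15.5,"twist":0,"jaw":2},
    {"x":-5,"y":-19,"z":15.5,"twist":0,"jaw":2},
    {"x":-5,"y":-23,"z":15.5,"twist":0,"jaw":2},
  ],
)

```text
clock: 19.02
eef_pos: [0.4478, 0.0324, 0.2072]
tool_rot: [0.505, -0.502, -0.501, -0.493]
ft_force: [-0.1, 0.5, -0.5]
grip_width: 0.024
```

```bash
python3 -c "
from h import *
wsnap('w12')"
```

```text
t 19.02 tcp [0.4478 0.0324 0.2072] jawdir deg 90.6 ydir -179.4 xz [-0.004 -0.013 -1.   ] j [ 0.08  0.16 -0.16  1.26 -0.01  0.07] F [-0.1  0.5 -0.5] T [-0.03 -0.08  0.05] w 0.024
```

View pics/w12.png

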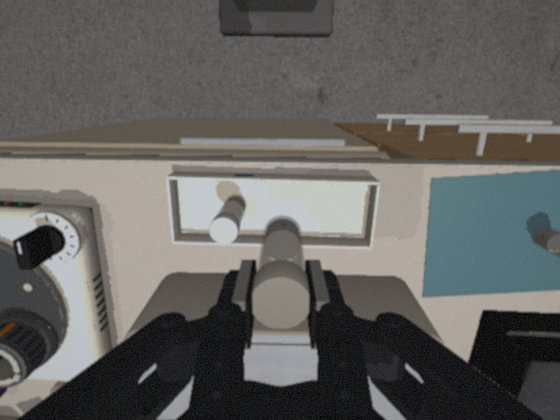

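Emit:
step_arm(
  series=[
    {"x":0,"y":-4,"z":0,"twist":0,"jaw":2},
    {"x":0,"y":-8,"z":0,"twist":0,"jaw":2},
    {"x":0,"y":-12,"z":0,"twist":0,"jaw":2},
    {"x":0,"y":-16,"z":0,"twist":0,"jaw":2},
    {"x":0,"y":-20,"z":0,"twist":0,"jaw":2},
    {"x":1,"y":-24,"z":0,"twist":0,"jaw":2},
    {"x":4,"y":-26,"z":0,"twist":0,"jaw":2},
    {"x":8,"y":-27.2,"z":0,"twist":0,"jaw":2},
    {"x":12,"y":-27.3,"z":0,"twist":0,"jaw":2},
    {"x":14,"y":-27.3,"z":0,"twist":0,"jaw":2},
  ],
)

```text
clock: 19.9
eef_pos: [0.5908, -0.2485, 0.2058]
tool_rot: [-0.504, 0.505, 0.497, 0.494]
ft_force: [0.6, -0.0, -1.0]
grip_width: 0.0238
```

Emit:
step_arm(
  series=[
    {"x":0,"y":0,"z":0,"twist":0,"jaw":2},
    {"x":0,"y":0,"z":0,"twist":0,"jaw":2},
    {"x":0,"y":0,"z":0,"twist":0,"jaw":2},
  ],
)

```text
clock: 20.15
eef_pos: [0.5898, -0.248, 0.2048]
tool_rot: [-0.503, 0.506, 0.497, 0.493]
ft_force: [0.1, -0.2, -0.7]
grip_width: 0.0235
```

```bash
python3 -c "
from h import *
wsnap('w13')"
```

```text
t 20.15 tcp [ 0.5898 -0.248   0.2048] jawdir deg 90.1 ydir -179.9 xz [-0.007 -0.019 -1.   ] j [-0.39  0.54  0.37  1.41 -0.02 -0.39] F [ 0.1 -0.2 -0.7] T [ 0.02 -0.02 -0.05] w 0.0235
```

View pics/w13.png

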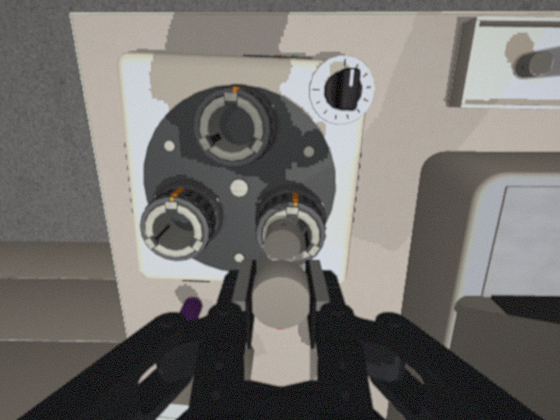

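```bash
python3 - <<'E'
from h import *
im=np.load('/tmp/w13.npz')['im']; cv2.imwrite('pics/c8.png',cv2.resize(im[75:275,130:350,::-1],(660,600),interpolation=cv2.INTER_CUBIC))
for n,u,v,z in [('a',233,127,.105),('c',175,230,.105),('hub',239,188,.062),('p',169,146,.06),('p',309,152,.06),('p',239,258,.06)]: print(n,wz('w13',u,v,z).round(4))
E
```

```text
a [ 0.527  -0.2838  0.105 ]
c [ 0.6076 -0.3341  0.105 ]
hub [ 0.5839 -0.2876  0.062 ]
p [ 0.5469 -0.3478  0.06  ]
p [ 0.5515 -0.2253  0.06  ]
p [ 0.655  -0.2906  0.06  ]
```

View pics/c8.png

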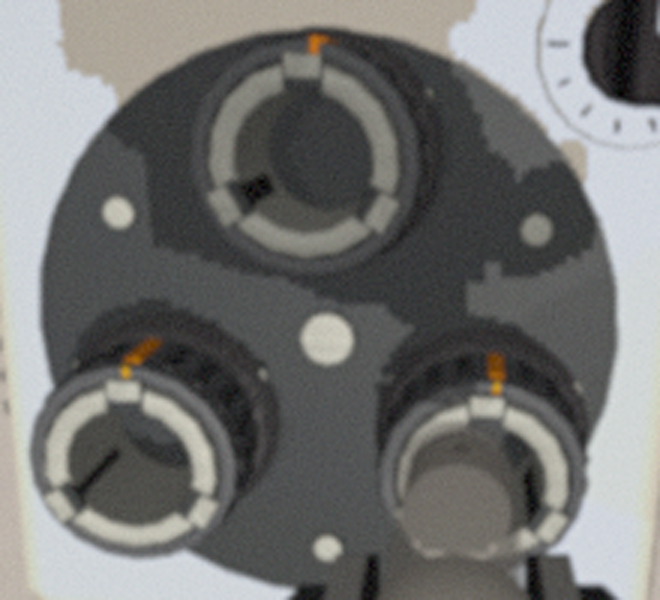

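```bash
python3 - <<'E'
from h import *
for n,u,v in [('a',231,126.7),('b',290.7,238.3),('c',174.3,229)]: print(n,wz('w13',u,v,.103).round(4))
E
```

```text
a [ 0.5269 -0.2856  0.103 ]
b [ 0.6148 -0.2411  0.103 ]
c [ 0.6076 -0.3353  0.103 ]
```

Emit:
step_arm(
  series=[
    {"x":1.2,"y":0.4,"z":0,"twist":0,"jaw":2},
    {"x":2.4,"y":0.8,"z":0,"twist":0,"jaw":2},
    {"x":2.4,"y":0.8,"z":-2,"twist":0,"jaw":2},
    {"x":2.4,"y":0.8,"z":-3.5,"twist":0,"jaw":2},
    {"x":2.4,"y":0.8,"z":-3.8,"twist":0,"jaw":2},
    {"x":2.4,"y":0.8,"z":-3.8,"twist":0,"jaw":2},
    {"x":2.4,"y":0.8,"z":-3.8,"twist":0,"jaw":2},
  ],
)

```text
clock: 20.78
eef_pos: [0.613, -0.2402, 0.1685]
tool_rot: [-0.504, 0.506, 0.497, 0.494]
ft_force: [0.1, -0.7, -0.9]
grip_width: 0.0237
```

```bash
python3 - <<'E'
from h import *
wsnap('w14'); im,_=snap('scene','s2')
cv2.imwrite('pics/c9.png',cv2.resize(im[230:310,310:430,::-1],(780,520),interpolation=cv2.INTER_CUBIC))
E
```

```text
t 20.78 tcp [ 0.613  -0.2402  0.1685] jawdir deg 90.1 ydir -179.9 xz [-0.005 -0.019 -1.   ] j [-0.36  0.59  0.37  1.35 -0.02 -0.37] F [ 0.1 -0.7 -0.9] T [0.04 0.02 0.03] w 0.0237
```

View pics/w14.png

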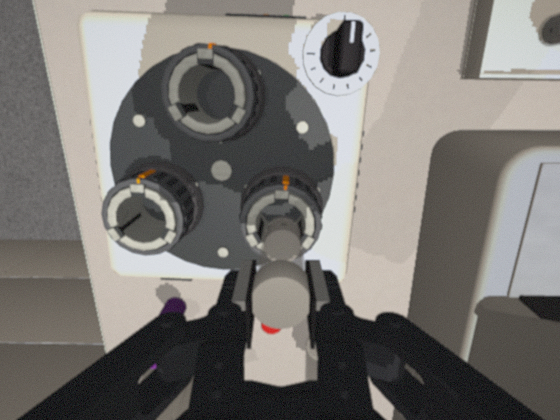

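View pics/c9.png

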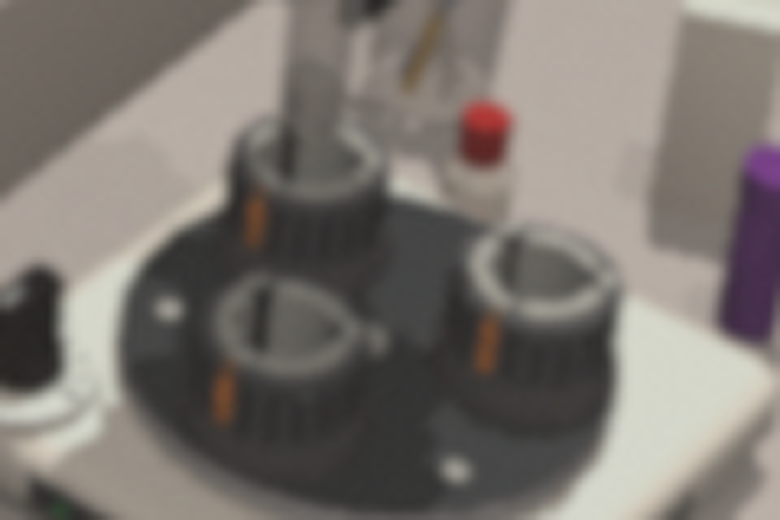

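```bash
python3 - <<'E'
from h import *
im=np.load('/tmp/w14.npz')['im']; cv2.imwrite('pics/c10.png',cv2.resize(im[165:285,220:340,::-1],(600,600),interpolation=cv2.INTER_CUBIC))
E
```

```text
(no output)
```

View pics/c10.png

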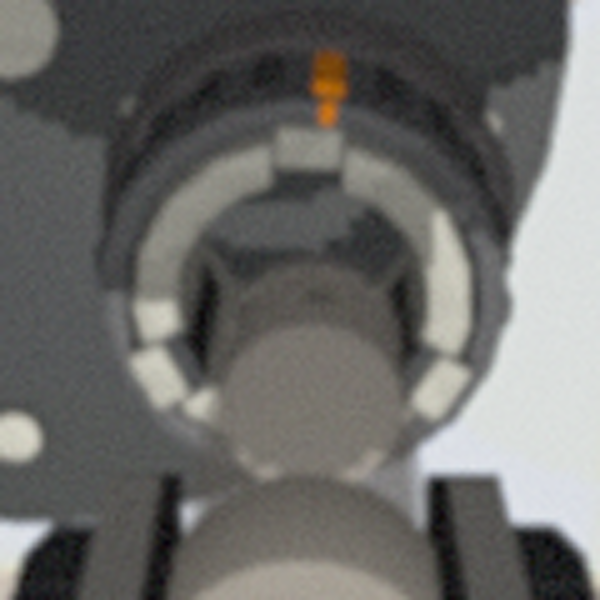

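```bash
python3 - <<'E'
from h import *
print(wz('w14',283.8,235,.1175),wz('w14',281,223.4,.103))
for nm in ('scene',):
  print(proj(nm,[.612,-.241,.102]),proj(nm,[.612,-.241,.1175]))
E
```

```text
[ 0.61367136 -0.23865021  0.1175    ] [ 0.61131452 -0.24068789  0.103     ]
[358.88789746 253.62845087] [359.48212976 248.36953858]
```

Emit:
step_arm(
  series=[
    {"x":-0.2,"y":-0.1,"z":0,"twist":0,"jaw":2},
    {"x":-0.2,"y":-0.1,"z":-0.8,"twist":0,"jaw":2},
    {"x":-0.2,"y":-0.1,"z":-1.6,"twist":0,"jaw":2},
    {"x":-0.2,"y":-0.1,"z":-2.4,"twist":0,"jaw":2},
    {"x":-0.2,"y":-0.1,"z":-2.6,"twist":0,"jaw":2},
  ],
)

```text
clock: 21.3
eef_pos: [0.6106, -0.241, 0.1406]
tool_rot: [-0.503, 0.506, 0.498, 0.493]
ft_force: [-1.3, 0.7, -1.0]
grip_width: 0.024
```

```bash
python3 - <<'E'
from h import *
st()
E
```

```text
t 21.3 tcp [ 0.6106 -0.241   0.1406] jawdir deg 90.1 ydir -179.9 xz [-0.007 -0.018 -1.   ] j [-0.37  0.6   0.32  1.29 -0.02 -0.37] F [-1.3  0.7 -1. ] T [0.04 0.06 0.04] w 0.024
```

Inside without contact; continue down.

Emit:
step_arm(
  series=[
    {"x":0,"y":0,"z":-0.8,"twist":0,"jaw":2},
    {"x":0,"y":0,"z":-1.6,"twist":0,"jaw":2},
    {"x":0,"y":0,"z":-2.2,"twist":0,"jaw":2},
    {"x":0,"y":0,"z":-2.7,"twist":0,"jaw":2},
    {"x":0,"y":0,"z":-2.8,"twist":0,"jaw":2},
    {"x":0,"y":0,"z":-2.8,"twist":0,"jaw":2},
  ],
)

```text
clock: 21.8
eef_pos: [0.6107, -0.241, 0.1124]
tool_rot: [-0.503, 0.506, 0.497, 0.493]
ft_force: [0.0, -0.9, -0.4]
grip_width: 0.0238
```

```bash
python3 - <<'E'
from h import *
st()
E
```

```text
t 21.8 tcp [ 0.6107 -0.241   0.1124] jawdir deg 90.1 ydir -179.9 xz [-0.007 -0.018 -1.   ] j [-0.37  0.62  0.27  1.22 -0.02 -0.37] F [ 0.  -0.9 -0.4] T [-0.04  0.02 -0.02] w 0.0238
```

Emit:
step_arm(
  series=[
    {"x":0,"y":0,"z":-0.2,"twist":0,"jaw":2},
    {"x":0,"y":0,"z":-0.3,"twist":0,"jaw":2},
    {"x":0,"y":0,"z":-0.3,"twist":0,"jaw":2},
  ],
)

```text
clock: 22.05
eef_pos: [0.6117, -0.2411, 0.1122]
tool_rot: [-0.504, 0.505, 0.496, 0.494]
ft_force: [-3.1, 1.2, 10.0]
grip_width: 0.023
```

```bash
python3 - <<'E'
from h import *
st()
E
```

```text
t 22.05 tcp [ 0.6117 -0.2411  0.1122] jawdir deg 90.1 ydir -179.9 xz [-0.003 -0.019 -1.   ] j [-0.37  0.62  0.27  1.22 -0.02 -0.37] F [-3.1  1.2 10. ] T [0.37 0.55 0.01] w 0.023
```

Emit:
step_arm(
  series=[
    {"x":0,"y":0,"z":0.1,"twist":0,"jaw":8.5},
    {"x":0,"y":0,"z":0.1,"twist":0,"jaw":8.5},
    {"x":0,"y":0,"z":0.1,"twist":0,"jaw":8.5},
    {"x":0,"y":0,"z":0.1,"twist":0,"jaw":8.5},
    {"x":0,"y":0,"z":-0.5,"twist":0,"jaw":8.5},
    {"x":0,"y":0,"z":-1.5,"twist":0,"jaw":8.5},
    {"x":0,"y":0,"z":-2.5,"twist":0,"jaw":8.5},
    {"x":0,"y":0,"z":-3.5,"twist":0,"jaw":8.5},
    {"x":0,"y":0,"z":-3.8,"twist":0,"jaw":8.5},
    {"x":0,"y":0,"z":-3.8,"twist":0,"jaw":8.5},
  ],
)

```text
clock: 22.88
eef_pos: [0.6102, -0.2406, 0.0717]
tool_rot: [-0.503, 0.506, 0.498, 0.493]
ft_force: [-0.7, -0.3, 0.3]
grip_width: 0.0848
```

```bash
python3 - <<'E'
from h import *
wsnap('w15')
E
```

```text
t 22.88 tcp [ 0.6102 -0.2406  0.0717] jawdir deg 90.1 ydir -179.9 xz [-0.007 -0.018 -1.   ] j [-0.37  0.65  0.21  1.14 -0.02 -0.37] F [-0.7 -0.3  0.3] T [-0.02 -0.   -0.01] w 0.0848
```

View pics/w15.png

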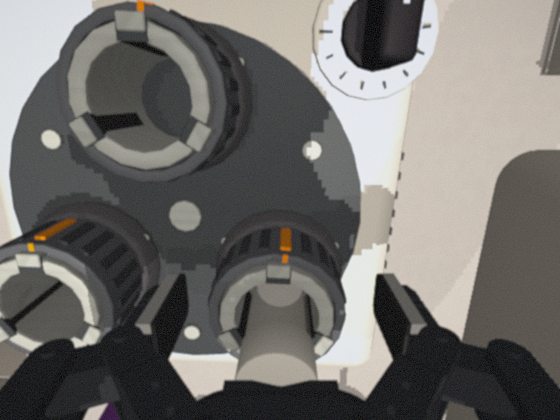

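Emit:
step_arm(
  series=[
    {"x":0.1,"y":0,"z":0.2,"twist":0,"jaw":5},
    {"x":0.1,"y":0,"z":0.2,"twist":0,"jaw":5},
    {"x":0.1,"y":0,"z":0.2,"twist":0,"jaw":5},
    {"x":0.1,"y":0,"z":0.2,"twist":0,"jaw":5},
    {"x":0.1,"y":0,"z":0.2,"twist":0,"jaw":5},
    {"x":0.1,"y":0,"z":0.2,"twist":0,"jaw":5},
  ],
)

```text
clock: 23.43
eef_pos: [0.6127, -0.242, 0.0766]
tool_rot: [-0.505, 0.506, 0.496, 0.494]
ft_force: [-0.8, -2.5, 5.6]
grip_width: 0.0557
```

```bash
python3 - <<'E'
from h import *
st()
E
```

```text
t 23.43 tcp [ 0.6127 -0.242   0.0766] jawdir deg 90.1 ydir -179.9 xz [-0.003 -0.021 -1.   ] j [-0.37  0.65  0.22  1.14 -0.02 -0.37] F [-0.8 -2.5  5.6] T [-0.62  0.29  0.14] w 0.0557
```

Emit:
step_arm(
  series=[
    {"x":0,"y":0,"z":0,"twist":-7,"jaw":5},
    {"x":0,"y":0,"z":0,"twist":-14,"jaw":5},
    {"x":0,"y":0,"z":0,"twist":-21,"jaw":5},
    {"x":0,"y":0,"z":0,"twist":-28,"jaw":5},
    {"x":0,"y":0,"z":0,"twist":-35,"jaw":5},
    {"x":0,"y":0,"z":0,"twist":-42,"jaw":5},
    {"x":0,"y":0,"z":0,"twist":-49,"jaw":5},
    {"x":0,"y":0,"z":0,"twist":-56,"jaw":5},
    {"x":0,"y":0,"z":0,"twist":-63,"jaw":5},
    {"x":0,"y":0,"z":0,"twist":-70,"jaw":5},
  ],
)

```text
clock: 24.27
eef_pos: [0.612, -0.2424, 0.0767]
tool_rot: [-0.121, 0.705, 0.121, 0.689]
ft_force: [-3.4, -1.9, 2.3]
grip_width: 0.0557
```

```bash
python3 - <<'E'
from h import *
st()
E
```

```text
t 24.27 tcp [ 0.612  -0.2424  0.0767] jawdir deg 19.7 ydir 109.7 xz [-0.022 -0.005 -1.   ] j [-0.37  0.66  0.25  1.18 -0.01  0.86] F [-3.4 -1.9  2.3] T [-0.42  0.55  0.17] w 0.0557
```

Emit:
step_arm(
  series=[
    {"x":0,"y":0,"z":0,"twist":-7,"jaw":5},
    {"x":0,"y":0,"z":0,"twist":-14,"jaw":5},
    {"x":0,"y":0,"z":0,"twist":-21,"jaw":5},
    {"x":0,"y":0,"z":0,"twist":-28,"jaw":5},
    {"x":0,"y":0,"z":0,"twist":-35,"jaw":5},
    {"x":0,"y":0,"z":0,"twist":-40,"jaw":5},
    {"x":0,"y":0,"z":0,"twist":-40,"jaw":5},
  ],
)

```text
clock: 24.85
eef_pos: [0.6115, -0.2422, 0.0767]
tool_rot: [0.128, 0.704, -0.122, 0.688]
ft_force: [-2.0, -0.2, 2.4]
grip_width: 0.0557
```

```bash
python3 - <<'E'
from h import *
st()
E
```

```text
t 24.85 tcp [ 0.6115 -0.2422  0.0767] jawdir deg -20.4 ydir 69.6 xz [-0.021  0.011 -1.   ] j [-0.38  0.67  0.26  1.19  0.    1.55] F [-2.  -0.2  2.4] T [-0.1   0.3  -0.06] w 0.0557
```

Emit:
step_arm(
  series=[
    {"x":0,"y":0,"z":0,"twist":-4,"jaw":5},
    {"x":0,"y":0,"z":0,"twist":-8,"jaw":5},
    {"x":0,"y":0,"z":0,"twist":-8,"jaw":5},
  ],
)

```text
clock: 25.1
eef_pos: [0.6115, -0.2421, 0.0767]
tool_rot: [0.176, 0.693, -0.17, 0.678]
ft_force: [-0.2, -0.4, 1.7]
grip_width: 0.0554
```

```bash
python3 - <<'E'
from h import *
st()
E
```

```text
t 25.1 tcp [ 0.6115 -0.2421  0.0767] jawdir deg -28.3 ydir 61.7 xz [-0.019  0.014 -1.   ] j [-0.38  0.66  0.26  1.19  0.01  1.69] F [-0.2 -0.4  1.7] T [-0.15  0.13 -0.05] w 0.0554
```

Emit:
step_arm(
  series=[
    {"x":0,"y":0,"z":0,"twist":-4,"jaw":5},
    {"x":0,"y":0,"z":0,"twist":-8,"jaw":5},
    {"x":0,"y":0,"z":0,"twist":-12,"jaw":5},
  ],
)

```text
clock: 25.35
eef_pos: [0.6122, -0.241, 0.0768]
tool_rot: [0.247, 0.671, -0.237, 0.657]
ft_force: [0.8, 0.7, 0.8]
grip_width: 0.0553
```

```bash
python3 - <<'E'
from h import *
wsnap('w16')
E
```

```text
t 25.35 tcp [ 0.6122 -0.241   0.0768] jawdir deg -40.0 ydir 50.0 xz [-0.014  0.02  -1.   ] j [-0.38  0.66  0.26  1.18  0.01  1.89] F [0.8 0.7 0.8] T [-0.03 -0.13  2.06] w 0.0553
```

View pics/w16.png

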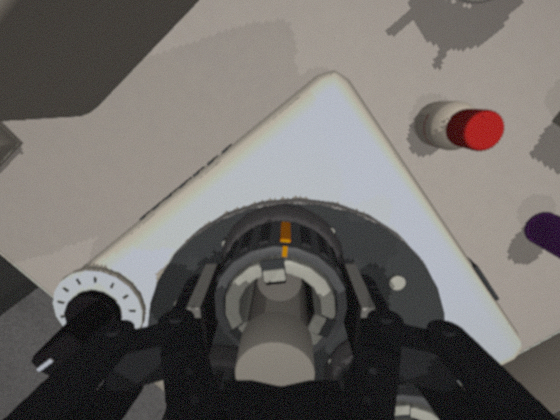

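Emit:
step_arm(
  series=[
    {"x":0,"y":0,"z":0,"twist":0,"jaw":8.5},
    {"x":0,"y":0,"z":0,"twist":0,"jaw":8.5},
    {"x":0,"y":0,"z":0,"twist":0,"jaw":8.5},
    {"x":0,"y":0,"z":2,"twist":0,"jaw":8.5},
    {"x":0,"y":0,"z":5,"twist":0,"jaw":8.5},
    {"x":0,"y":0,"z":9,"twist":0,"jaw":8.5},
    {"x":0,"y":0,"z":13,"twist":0,"jaw":8.5},
    {"x":-3,"y":0,"z":14,"twist":7,"jaw":8.5},
    {"x":-6,"y":0,"z":14,"twist":14,"jaw":8.5},
    {"x":-10,"y":0,"z":14,"twist":21,"jaw":8.5},
  ],
)

```text
clock: 26.23
eef_pos: [0.5137, -0.2416, 0.2183]
tool_rot: [0.118, 0.704, -0.112, 0.692]
ft_force: [-0.2, -0.4, 0.1]
grip_width: 0.085
```

```bash
python3 - <<'E'
from h import *
wsnap('w17');im,_=snap('scene','s3');snap('top','top3');mats('top3')
cv2.imwrite('pics/c11.png',cv2.resize(im[230:310,310:430,::-1],(780,520),interpolation=cv2.INTER_CUBIC))
E
```

```text
t 26.23 tcp [ 0.5137 -0.2416  0.2183] jawdir deg -18.7 ydir 71.3 xz [-0.015  0.011 -1.   ] j [-0.44  0.4   0.19  1.38  0.    1.46] F [-0.2 -0.4  0.1] T [-0.06 -0.    0.01] w 0.085
[170 241   8   8  52] [173.4 244.3] [0.5106 0.3271 0.078 ]
[142 246   8   8  47] [145.9 249.5] [0.4945 0.4025 0.078 ]
```

View pics/c11.png

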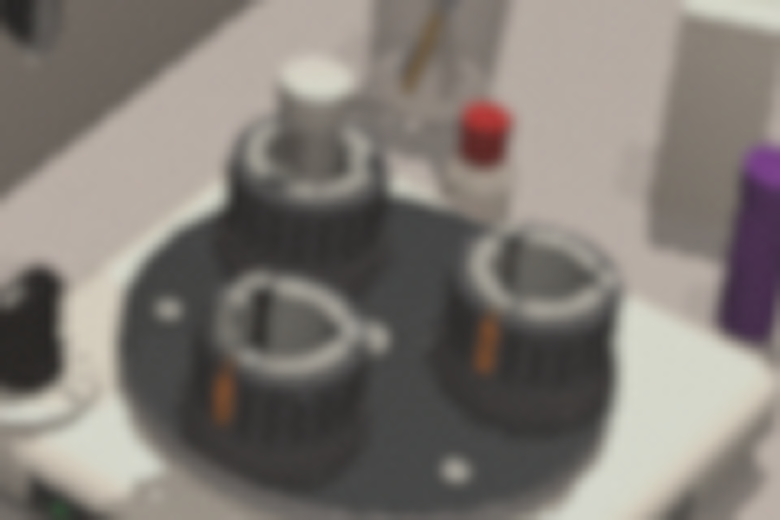

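View pics/w17.png

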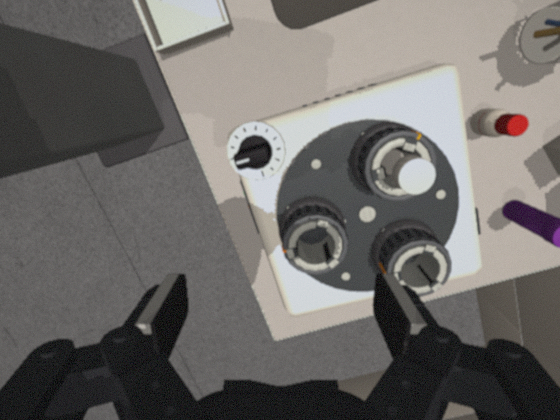

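Emit:
step_arm(
  series=[
    {"x":-4,"y":2,"z":0,"twist":7,"jaw":8.5},
    {"x":-7,"y":5,"z":0,"twist":14,"jaw":8.5},
    {"x":-7,"y":9,"z":0,"twist":21,"jaw":5},
    {"x":-7,"y":13,"z":0,"twist":28,"jaw":5},
    {"x":-7,"y":17,"z":0,"twist":35,"jaw":5},
    {"x":-7,"y":21,"z":0,"twist":42,"jaw":5},
    {"x":-7,"y":25,"z":0,"twist":49,"jaw":5},
    {"x":-7,"y":29,"z":0,"twist":56,"jaw":5},
    {"x":-7,"y":33,"z":0,"twist":63,"jaw":5},
    {"x":-7,"y":37,"z":0,"twist":70,"jaw":5},
  ],
)

```text
clock: 27.22
eef_pos: [0.4394, 0.1323, 0.2172]
tool_rot: [-0.307, 0.647, 0.303, 0.629]
ft_force: [0.6, 0.4, 0.4]
grip_width: 0.05
```

Emit:
step_arm(
  series=[
    {"x":0,"y":4,"z":0,"twist":7,"jaw":5},
    {"x":0,"y":8,"z":0,"twist":14,"jaw":5},
    {"x":1,"y":12,"z":-1,"twist":21,"jaw":5},
    {"x":3,"y":16,"z":-3,"twist":28,"jaw":5},
    {"x":5,"y":19,"z":-6,"twist":35,"jaw":5},
    {"x":6,"y":19,"z":-8.5,"twist":39,"jaw":5},
    {"x":6,"y":19,"z":-8.5,"twist":39,"jaw":5},
    {"x":6,"y":19,"z":-8.5,"twist":39,"jaw":5},
  ],
)

```text
clock: 27.88
eef_pos: [0.4988, 0.3227, 0.129]
tool_rot: [-0.505, 0.509, 0.496, 0.49]
ft_force: [-0.2, 0.2, 0.1]
grip_width: 0.0502
```

```bash
python3 - <<'E'
from h import *
wsnap('w18')
E
```

```text
t 27.88 tcp [0.4988 0.3227 0.129 ] jawdir deg 90.1 ydir -179.9 xz [-0.009 -0.028 -1.   ] j [ 0.58  0.5   0.12  1.21 -0.02  0.58] F [-0.2  0.2  0.1] T [ 0.   -0.02  0.03] w 0.0502
```

View pics/w18.png

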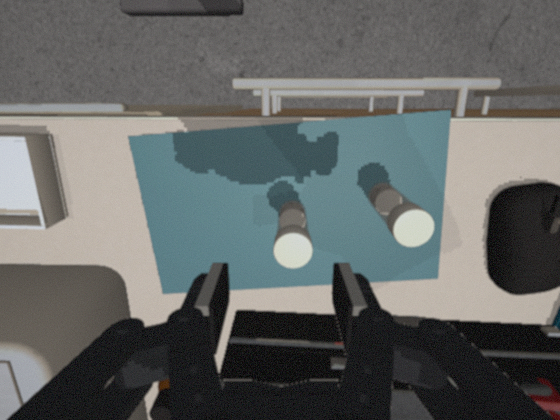

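```bash
python3 - <<'E'
from h import *
for p in [(293,250),(412,226)]: print(wz('w18',*p,.079))
E
```

```text
[0.50926694 0.32977006 0.079     ]
[0.49166577 0.40377696 0.079     ]
```

Emit:
step_arm(
  series=[
    {"x":1.1,"y":0.5,"z":-1,"twist":0,"jaw":5},
    {"x":1.1,"y":0.5,"z":-3,"twist":0,"jaw":5},
    {"x":1.1,"y":0.5,"z":-5,"twist":0,"jaw":5},
    {"x":1.1,"y":0.5,"z":-7,"twist":0,"jaw":5},
    {"x":1.1,"y":0.5,"z":-7.7,"twist":0,"jaw":5},
    {"x":1.1,"y":0.5,"z":-7.7,"twist":0,"jaw":5},
    {"x":1.1,"y":0.5,"z":-7.7,"twist":0,"jaw":5},
    {"x":1.1,"y":0.5,"z":-7.7,"twist":0,"jaw":5},
  ],
)

```text
clock: 28.6
eef_pos: [0.512, 0.3283, 0.0571]
tool_rot: [-0.506, 0.506, 0.495, 0.493]
ft_force: [0.3, 0.6, -0.4]
grip_width: 0.0498
```

```bash
python3 - <<'E'
from h import *
st()
E
```

```text
t 28.6 tcp [0.512  0.3283 0.0571] jawdir deg 90.0 ydir -180.0 xz [-0.002 -0.024 -1.   ] j [ 0.58  0.58  0.06  1.06 -0.02  0.58] F [ 0.3  0.6 -0.4] T [-0.   -0.01 -0.04] w 0.0498
```

Emit:
step_arm(
  series=[
    {"x":-0.2,"y":0,"z":-0.4,"twist":0,"jaw":5},
    {"x":-0.2,"y":0,"z":-0.5,"twist":0,"jaw":5},
    {"x":-0.2,"y":0,"z":-0.5,"twist":0,"jaw":2},
    {"x":-0.2,"y":0,"z":-0.5,"twist":0,"jaw":2},
    {"x":-0.2,"y":0,"z":-0.5,"twist":0,"jaw":2},
    {"x":-0.2,"y":0,"z":-0.5,"twist":0,"jaw":2},
    {"x":-0.2,"y":0,"z":-0.5,"twist":0,"jaw":2},
    {"x":-0.2,"y":0,"z":-0.5,"twist":0,"jaw":2},
  ],
)

```text
clock: 29.27
eef_pos: [0.5103, 0.3286, 0.0526]
tool_rot: [-0.506, 0.506, 0.495, 0.494]
ft_force: [0.5, 0.8, 3.7]
grip_width: 0.0235
```

```bash
python3 - <<'E'
from h import *
st()
E
```

```text
t 29.27 tcp [0.5103 0.3286 0.0526] jawdir deg 90.0 ydir -180.0 xz [-0.001 -0.023 -1.   ] j [ 0.58  0.59  0.05  1.04 -0.02  0.58] F [0.5 0.8 3.7] T [0.14 0.07 0.01] w 0.0235
```

Emit:
step_arm(
  series=[
    {"x":0,"y":0,"z":2,"twist":0,"jaw":2},
    {"x":0,"y":0,"z":6,"twist":0,"jaw":2},
    {"x":-2,"y":0,"z":9.5,"twist":0,"jaw":2},
    {"x":-4,"y":-1,"z":12.5,"twist":0,"jaw":2},
    {"x":-6,"y":-4,"z":15,"twist":0,"jaw":2},
    {"x":-6.5,"y":-8,"z":15.5,"twist":0,"jaw":2},
    {"x":-6.5,"y":-12,"z":15.5,"twist":0,"jaw":2},
    {"x":-6.5,"y":-16,"z":15.5,"twist":0,"jaw":2},
    {"x":-6.5,"y":-20,"z":15.5,"twist":0,"jaw":2},
    {"x":-6.5,"y":-24,"z":15.5,"twist":0,"jaw":2},
  ],
)

```text
clock: 30.1
eef_pos: [0.4444, 0.0868, 0.2073]
tool_rot: [-0.506, 0.506, 0.495, 0.493]
ft_force: [0.5, 0.3, -0.7]
grip_width: 0.0236
```

```bash
python3 - <<'E'
from h import *
wsnap('w19')
E
```

```text
t 30.1 tcp [0.4444 0.0868 0.2073] jawdir deg 90.1 ydir -179.9 xz [-0.002 -0.023 -1.   ] j [ 0.21  0.17 -0.15  1.26 -0.02  0.21] F [ 0.5  0.3 -0.7] T [-0.01 -0.07  0.02] w 0.0236
```

View pics/w19.png

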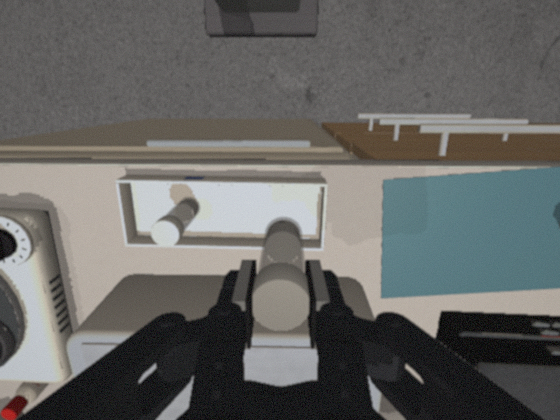

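Emit:
step_arm(
  series=[
    {"x":0,"y":-4,"z":0,"twist":0,"jaw":2},
    {"x":0,"y":-8,"z":0,"twist":0,"jaw":2},
    {"x":0,"y":-12,"z":0,"twist":0,"jaw":2},
    {"x":0,"y":-16,"z":0,"twist":0,"jaw":2},
    {"x":0,"y":-20,"z":0,"twist":0,"jaw":2},
    {"x":0,"y":-24,"z":0,"twist":0,"jaw":2},
    {"x":1,"y":-28,"z":0,"twist":0,"jaw":2},
    {"x":3,"y":-31.5,"z":0,"twist":0,"jaw":2},
    {"x":5,"y":-35,"z":0,"twist":0,"jaw":2},
    {"x":7,"y":-38,"z":0,"twist":0,"jaw":2},
  ],
)

```text
clock: 30.98
eef_pos: [0.5138, -0.3025, 0.2065]
tool_rot: [-0.504, 0.51, 0.492, 0.494]
ft_force: [0.9, 0.3, -0.1]
grip_width: 0.0239
```

Emit:
step_arm(
  series=[
    {"x":3,"y":-2,"z":0,"twist":0,"jaw":2},
    {"x":6,"y":-4,"z":0,"twist":0,"jaw":2},
    {"x":8,"y":-4.2,"z":0,"twist":0,"jaw":2},
    {"x":8,"y":-4.2,"z":0,"twist":0,"jaw":2},
    {"x":8,"y":-4.2,"z":0,"twist":0,"jaw":2},
    {"x":8,"y":-4.2,"z":0,"twist":0,"jaw":2},
  ],
)

```text
clock: 31.48
eef_pos: [0.593, -0.3438, 0.2054]
tool_rot: [-0.503, 0.511, 0.493, 0.493]
ft_force: [0.9, -0.4, -0.8]
grip_width: 0.0234
```

```bash
python3 - <<'E'
from h import *
st()
E
```

```text
t 31.48 tcp [ 0.593  -0.3438  0.2054] jawdir deg 89.6 ydir 179.5 xz [-0.007 -0.028 -1.   ] j [-0.51  0.63  0.54  1.47 -0.03 -0.51] F [ 0.9 -0.4 -0.8] T [0.07 0.01 0.01] w 0.0234
```

Emit:
step_arm(
  series=[
    {"x":0.8,"y":0.4,"z":0,"twist":0,"jaw":2},
    {"x":1.7,"y":0.8,"z":-1,"twist":0,"jaw":2},
    {"x":1.7,"y":0.8,"z":-2.5,"twist":0,"jaw":2},
    {"x":1.7,"y":0.8,"z":-3.7,"twist":0,"jaw":2},
    {"x":1.7,"y":0.8,"z":-3.7,"twist":0,"jaw":2},
    {"x":1.7,"y":0.8,"z":-3.7,"twist":0,"jaw":2},
    {"x":1.7,"y":0.8,"z":-3.7,"twist":0,"jaw":2},
  ],
)

```text
clock: 32.07
eef_pos: [0.6104, -0.3355, 0.1692]
tool_rot: [-0.504, 0.51, 0.492, 0.493]
ft_force: [-0.3, -1.1, 0.1]
grip_width: 0.0234
```

```bash
python3 - <<'E'
from h import *
im,_=wsnap('w20');  cv2.imwrite('pics/c12.png',cv2.resize(im[145:305,200:360,::-1],(600,600),interpolation=cv2.INTER_CUBIC))
im,_=snap('scene','s4')
cv2.imwrite('pics/c13.png',cv2.resize(im[230:310,310:430,::-1],(780,520),interpolation=cv2.INTER_CUBIC))
E
```

```text
t 32.07 tcp [ 0.6104 -0.3355  0.1692] jawdir deg 89.6 ydir 179.6 xz [-0.006 -0.029 -1.   ] j [-0.49  0.67  0.51  1.4  -0.03 -0.48] F [-0.3 -1.1  0.1] T [ 0.09  0.03 -0.02] w 0.0234
```

View pics/c12.png

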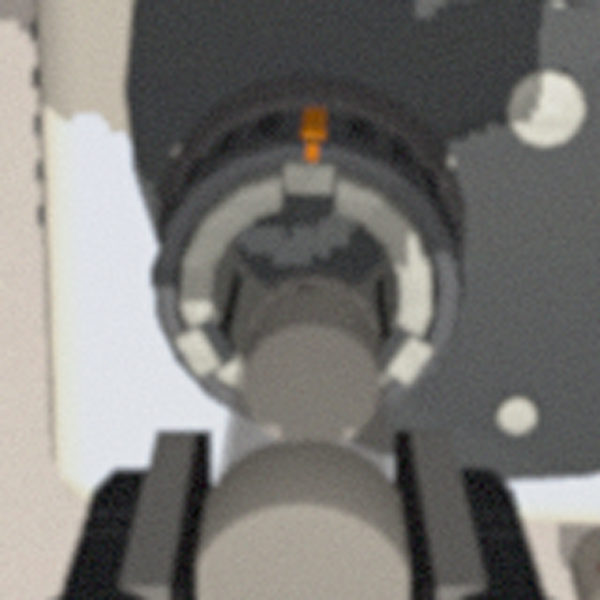

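View pics/c13.png

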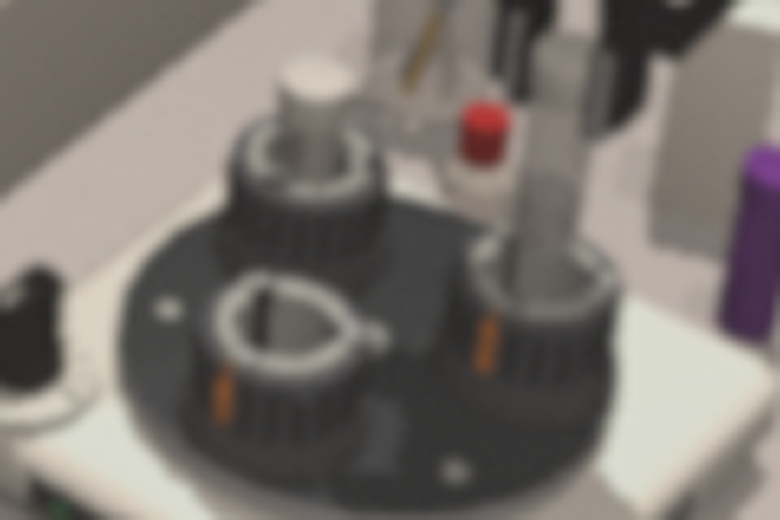

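```bash
python3 - <<'E'
from h import *
q=lambda u,v,z: wz('w20',200+u/3.75,145+v/3.75,z)
print(q(314,345,.118),q(308,285,.103),q(314,335,.118),q(308,290,.103))
E
```

```text
[ 0.61251597 -0.33446938  0.118     ] [ 0.60718173 -0.33581128  0.103     ] [ 0.61066016 -0.33446159  0.118     ] [ 0.6081527  -0.33581686  0.103     ]
```

Emit:
step_arm(
  series=[
    {"x":-0.3,"y":-0.1,"z":0,"twist":0,"jaw":2},
    {"x":-0.3,"y":-0.1,"z":-0.6,"twist":0,"jaw":2},
    {"x":-0.3,"y":-0.1,"z":-1.4,"twist":0,"jaw":2},
    {"x":-0.3,"y":-0.1,"z":-2.2,"twist":0,"jaw":2},
    {"x":-0.3,"y":-0.1,"z":-2.6,"twist":0,"jaw":2},
  ],
)

```text
clock: 32.58
eef_pos: [0.6067, -0.3366, 0.1416]
tool_rot: [-0.503, 0.511, 0.493, 0.493]
ft_force: [1.0, -0.5, -1.5]
grip_width: 0.0235
```

```bash
python3 - <<'E'
from h import *
st()
E
```

```text
t 32.58 tcp [ 0.6067 -0.3366  0.1416] jawdir deg 89.5 ydir 179.5 xz [-0.007 -0.028 -1.   ] j [-0.49  0.67  0.45  1.34 -0.03 -0.49] F [ 1.  -0.5 -1.5] T [ 0.05  0.07 -0.02] w 0.0235
```

Emit:
step_arm(
  series=[
    {"x":0,"y":0,"z":-0.8,"twist":0,"jaw":2},
    {"x":0,"y":0,"z":-1.6,"twist":0,"jaw":2},
    {"x":0,"y":0,"z":-2.2,"twist":0,"jaw":2},
    {"x":0,"y":0,"z":-2.6,"twist":0,"jaw":2},
    {"x":0,"y":0,"z":-2.6,"twist":0,"jaw":2},
  ],
)

```text
clock: 33.0
eef_pos: [0.606, -0.3361, 0.1138]
tool_rot: [-0.502, 0.511, 0.494, 0.493]
ft_force: [0.0, 0.1, -0.4]
grip_width: 0.0235
```

```bash
python3 - <<'E'
from h import *
st()
E
```

```text
t 33.0 tcp [ 0.606  -0.3361  0.1138] jawdir deg 89.6 ydir 179.5 xz [-0.01  -0.027 -1.   ] j [-0.49  0.69  0.4   1.28 -0.03 -0.49] F [ 0.   0.1 -0.4] T [0.06 0.01 0.03] w 0.0235
```

Emit:
step_arm(
  series=[
    {"x":0.1,"y":0,"z":-0.2,"twist":0,"jaw":2},
    {"x":0.1,"y":0,"z":-0.4,"twist":0,"jaw":2},
    {"x":0.1,"y":0,"z":-0.4,"twist":0,"jaw":2},
  ],
)

```text
clock: 33.25
eef_pos: [0.6081, -0.3365, 0.1127]
tool_rot: [-0.504, 0.511, 0.492, 0.493]
ft_force: [-2.7, 0.9, 6.6]
grip_width: 0.0239
```

```bash
python3 - <<'E'
from h import *
st()
E
```

```text
t 33.25 tcp [ 0.6081 -0.3365  0.1127] jawdir deg 89.6 ydir 179.6 xz [-0.006 -0.028 -1.   ] j [-0.49  0.69  0.4   1.27 -0.03 -0.49] F [-2.7  0.9  6.6] T [ 0.34  0.37 -0.  ] w 0.0239
```

Emit:
step_arm(
  series=[
    {"x":0,"y":0,"z":0.1,"twist":0,"jaw":8.5},
    {"x":0,"y":0,"z":0.1,"twist":0,"jaw":8.5},
    {"x":0,"y":0,"z":0.1,"twist":0,"jaw":8.5},
    {"x":0,"y":0,"z":0.1,"twist":0,"jaw":8.5},
    {"x":0.1,"y":-0.1,"z":-0.5,"twist":0,"jaw":8.5},
    {"x":0.1,"y":-0.1,"z":-1.5,"twist":0,"jaw":8.5},
    {"x":0.1,"y":-0.1,"z":-2.5,"twist":0,"jaw":8.5},
    {"x":0.1,"y":-0.1,"z":-3.4,"twist":0,"jaw":8.5},
    {"x":0.1,"y":-0.1,"z":-3.8,"twist":0,"jaw":8.5},
    {"x":0.1,"y":-0.1,"z":-3.8,"twist":0,"jaw":8.5},
  ],
)

```text
clock: 34.08
eef_pos: [0.6077, -0.3368, 0.072]
tool_rot: [-0.502, 0.511, 0.494, 0.493]
ft_force: [-1.2, 0.2, 0.1]
grip_width: 0.0852
```

```bash
python3 - <<'E'
from h import *
wsnap('w21')
E
```

```text
t 34.08 tcp [ 0.6077 -0.3368  0.072 ] jawdir deg 89.6 ydir 179.6 xz [-0.01  -0.026 -1.   ] j [-0.49  0.72  0.35  1.2  -0.03 -0.49] F [-1.2  0.2  0.1] T [ 0.03  0.05 -0.02] w 0.0852
```

View pics/w21.png

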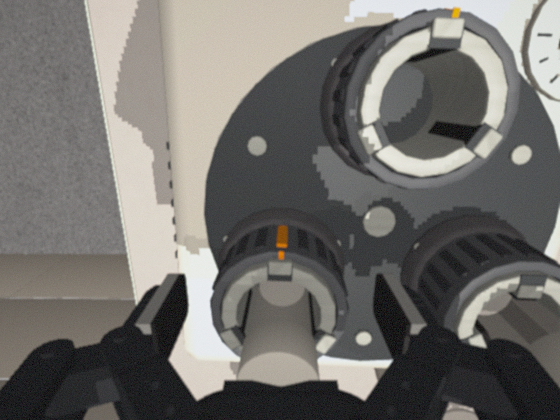

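Emit:
step_arm(
  series=[
    {"x":0.1,"y":0,"z":0.2,"twist":0,"jaw":5},
    {"x":0.1,"y":0,"z":0.2,"twist":0,"jaw":5},
    {"x":0.1,"y":0,"z":0.2,"twist":0,"jaw":5},
    {"x":0.1,"y":0,"z":0.2,"twist":0,"jaw":5},
    {"x":0.1,"y":0,"z":0.2,"twist":0,"jaw":5},
    {"x":0.1,"y":0,"z":0.2,"twist":0,"jaw":5},
  ],
)

```text
clock: 34.63
eef_pos: [0.61, -0.3373, 0.0768]
tool_rot: [-0.504, 0.51, 0.493, 0.493]
ft_force: [-1.8, 0.3, 6.0]
grip_width: 0.0555
```

```bash
python3 - <<'E'
from h import *
st()
E
```

```text
t 34.63 tcp [ 0.61   -0.3373  0.0768] jawdir deg 89.6 ydir 179.6 xz [-0.006 -0.028 -1.   ] j [-0.49  0.72  0.36  1.2  -0.03 -0.49] F [-1.8  0.3  6. ] T [0.3  0.28 0.11] w 0.0555
```

Emit:
step_arm(
  series=[
    {"x":0,"y":0,"z":0,"twist":-7,"jaw":5},
    {"x":0,"y":0,"z":0,"twist":-14,"jaw":5},
    {"x":0,"y":0,"z":0,"twist":-21,"jaw":5},
    {"x":0,"y":0,"z":0,"twist":-28,"jaw":5},
    {"x":0,"y":0,"z":0,"twist":-35,"jaw":5},
    {"x":0,"y":0,"z":0,"twist":-42,"jaw":5},
    {"x":0,"y":0,"z":0,"twist":-49,"jaw":5},
    {"x":0,"y":0,"z":0,"twist":-56,"jaw":5},
    {"x":0,"y":0,"z":0,"twist":-63,"jaw":5},
    {"x":0,"y":0,"z":0,"twist":-70,"jaw":5},
  ],
)

```text
clock: 35.47
eef_pos: [0.6087, -0.3383, 0.0769]
tool_rot: [-0.118, 0.708, 0.118, 0.686]
ft_force: [-5.4, -1.8, 1.8]
grip_width: 0.0555
```

Emit:
step_arm(
  series=[
    {"x":0,"y":0,"z":0,"twist":-7,"jaw":5},
    {"x":0,"y":0,"z":0,"twist":-14,"jaw":5},
    {"x":0,"y":0,"z":0,"twist":-21,"jaw":5},
    {"x":0,"y":0,"z":0,"twist":-28,"jaw":5},
    {"x":0,"y":0,"z":0,"twist":-35,"jaw":5},
    {"x":0,"y":0,"z":0,"twist":-40,"jaw":5},
    {"x":0,"y":0,"z":0,"twist":-40,"jaw":5},
  ],
)

```text
clock: 36.05
eef_pos: [0.6077, -0.3381, 0.0769]
tool_rot: [0.132, 0.706, -0.124, 0.684]
ft_force: [-4.7, 1.9, 2.0]
grip_width: 0.0559
```

```bash
python3 - <<'E'
from h import *
st()
E
```

```text
t 36.05 tcp [ 0.6077 -0.3381  0.0769] jawdir deg -20.9 ydir 69.1 xz [-0.028  0.017 -0.999] j [-0.51  0.75  0.42  1.27  0.    1.43] F [-4.7  1.9  2. ] T [ 0.15  0.36 -0.09] w 0.0559
```

Emit:
step_arm(
  series=[
    {"x":0,"y":0,"z":0,"twist":-4,"jaw":5},
    {"x":0,"y":0,"z":0,"twist":-8,"jaw":5},
    {"x":0,"y":0,"z":0,"twist":-12,"jaw":5},
    {"x":0,"y":0,"z":0,"twist":-12,"jaw":5},
  ],
)

```text
clock: 36.38
eef_pos: [0.6074, -0.3379, 0.0769]
tool_rot: [0.205, 0.689, -0.195, 0.667]
ft_force: [-3.1, 2.5, 1.9]
grip_width: 0.0562
```

```bash
python3 - <<'E'
from h import *
st()
E
```

```text
t 36.38 tcp [ 0.6074 -0.3379  0.0769] jawdir deg -32.9 ydir 57.1 xz [-0.025  0.023 -0.999] j [-0.51  0.75  0.42  1.27  0.01  1.63] F [-3.1  2.5  1.9] T [ 0.07  0.14 -0.08] w 0.0562
```

Emit:
step_arm(
  series=[
    {"x":0,"y":0,"z":0,"twist":-4,"jaw":5},
    {"x":0,"y":0,"z":0,"twist":-8,"jaw":5},
    {"x":0,"y":0,"z":0,"twist":-8,"jaw":5},
  ],
)

```text
clock: 36.63
eef_pos: [0.6073, -0.3377, 0.0769]
tool_rot: [0.252, 0.673, -0.24, 0.652]
ft_force: [-2.6, 1.4, 1.7]
grip_width: 0.0555
```

```bash
python3 - <<'E'
from h import *
st()
E
```

```text
t 36.63 tcp [ 0.6073 -0.3377  0.0769] jawdir deg -40.8 ydir 49.2 xz [-0.022  0.026 -0.999] j [-0.51  0.75  0.41  1.27  0.01  1.77] F [-2.6  1.4  1.7] T [ 0.01  0.1  -0.09] w 0.0555
```

Emit:
step_arm(
  series=[
    {"x":0,"y":0,"z":0,"twist":-4,"jaw":5},
    {"x":0,"y":0,"z":0,"twist":-8,"jaw":5},
  ],
)

```text
clock: 36.8
eef_pos: [0.6093, -0.3356, 0.0771]
tool_rot: [0.298, 0.654, -0.281, 0.636]
ft_force: [5.8, 7.8, -0.1]
grip_width: 0.0556
```

```bash
python3 - <<'E'
from h import *
wsnap('w22')
E
```

```text
t 36.8 tcp [ 0.6093 -0.3356  0.0771] jawdir deg -48.4 ydir 41.6 xz [-0.014  0.032 -0.999] j [-0.51  0.75  0.41  1.26  0.02  1.9 ] F [ 5.8  7.8 -0.1] T [ 1.63 -1.48  1.38] w 0.0556
```

View pics/w22.png

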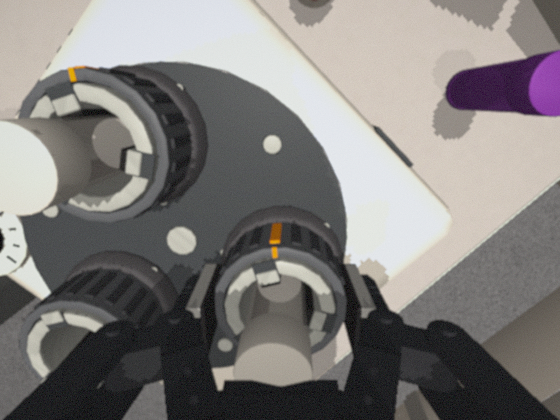

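Emit:
step_arm(
  series=[
    {"x":0,"y":0,"z":0,"twist":0,"jaw":8.5},
    {"x":0,"y":0,"z":0,"twist":0,"jaw":8.5},
    {"x":0,"y":0,"z":0,"twist":0,"jaw":8.5},
    {"x":0,"y":0,"z":2,"twist":0,"jaw":8.5},
    {"x":0,"y":0,"z":5,"twist":0,"jaw":8.5},
    {"x":0,"y":0,"z":9,"twist":0,"jaw":8.5},
    {"x":0,"y":0,"z":13,"twist":0,"jaw":8.5},
    {"x":-3,"y":0,"z":14,"twist":7,"jaw":8.5},
    {"x":-6,"y":1,"z":14,"twist":14,"jaw":8.5},
    {"x":-10,"y":2,"z":14,"twist":21,"jaw":8.5},
  ],
)

```text
clock: 37.68
eef_pos: [0.5108, -0.3168, 0.2183]
tool_rot: [0.171, 0.696, -0.16, 0.679]
ft_force: [-0.5, -0.4, 0.9]
grip_width: 0.0846
```

```bash
python3 - <<'E'
from h import *
st();im,_=snap('scene','s5');snap('top','top4');mats('top4')
cv2.imwrite('pics/c14.png',cv2.resize(im[230:310,310:430,::-1],(780,520),interpolation=cv2.INTER_CUBIC))
E
```

```text
t 37.68 tcp [ 0.5108 -0.3168  0.2183] jawdir deg -27.1 ydir 62.9 xz [-0.02   0.022 -1.   ] j [-0.56  0.47  0.31  1.43  0.01  1.48] F [-0.5 -0.4  0.9] T [-0.03  0.04  0.01] w 0.0846
[142 246   8   8  51] [145.8 249.5] [0.4946 0.4029 0.078 ]
```

View pics/c14.png

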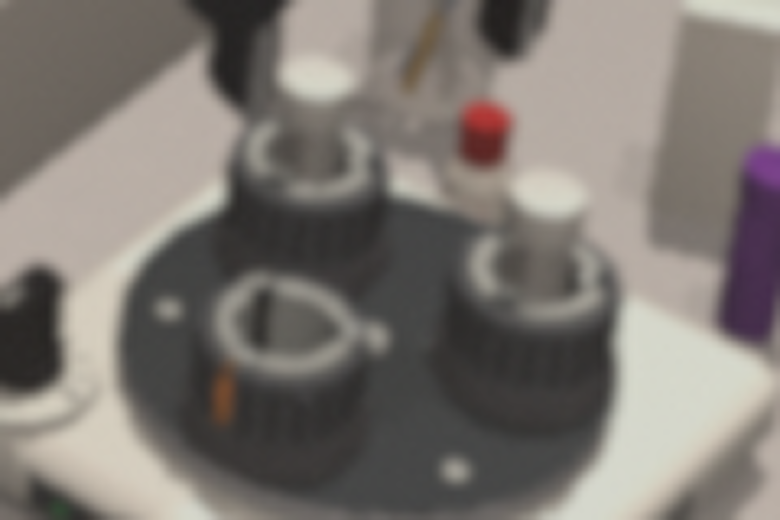

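Emit:
step_arm(
  series=[
    {"x":-4,"y":2,"z":0,"twist":7,"jaw":8.5},
    {"x":-7,"y":5,"z":0,"twist":14,"jaw":5},
    {"x":-7,"y":9,"z":0,"twist":21,"jaw":5},
    {"x":-7,"y":13,"z":0,"twist":28,"jaw":5},
    {"x":-7,"y":17,"z":0,"twist":35,"jaw":5},
    {"x":-7,"y":21,"z":0,"twist":42,"jaw":5},
    {"x":-7,"y":25,"z":0,"twist":49,"jaw":5},
    {"x":-7,"y":29,"z":0,"twist":56,"jaw":5},
    {"x":-7,"y":33,"z":0,"twist":63,"jaw":5},
    {"x":-7,"y":37,"z":0,"twist":70,"jaw":5},
  ],
)

```text
clock: 38.62
eef_pos: [0.4305, 0.0597, 0.215]
tool_rot: [-0.261, 0.674, 0.255, 0.642]
ft_force: [0.3, -0.6, -0.1]
grip_width: 0.0501
```

```bash
python3 - <<'E'
from h import *
st()
E
```

```text
t 38.62 tcp [0.4305 0.0597 0.215 ] jawdir deg 42.9 ydir 132.8 xz [-0.04  -0.024 -0.999] j [ 0.15  0.15 -0.15  1.31 -0.02  0.97] F [ 0.3 -0.6 -0.1] T [ 0.05 -0.08 -0.01] w 0.0501
```

Emit:
step_arm(
  series=[
    {"x":0,"y":-4,"z":0,"twist":-7,"jaw":5},
    {"x":0,"y":-8,"z":0,"twist":-14,"jaw":5},
  ],
)

```text
clock: 38.78
eef_pos: [0.4323, -0.0112, 0.2156]
tool_rot: [-0.184, 0.698, 0.182, 0.667]
ft_force: [1.0, -1.8, 0.5]
grip_width: 0.0501
```

```bash
python3 - <<'E'
from h import *
st()
E
```

```text
t 38.78 tcp [ 0.4323 -0.0112  0.2156] jawdir deg 30.0 ydir 120.0 xz [-0.042 -0.015 -0.999] j [-0.01  0.15 -0.15  1.31 -0.02  1.03] F [ 1.  -1.8  0.5] T [-0.08 -0.12  0.01] w 0.0501
```

Emit:
step_arm(
  series=[
    {"x":0,"y":0,"z":3,"twist":0,"jaw":5},
    {"x":0,"y":0,"z":5,"twist":0,"jaw":5},
  ],
)

```text
clock: 38.95
eef_pos: [0.4325, -0.012, 0.2667]
tool_rot: [-0.184, 0.699, 0.181, 0.667]
ft_force: [0.5, 0.5, 0.6]
grip_width: 0.0501
```

```bash
python3 - <<'E'
from h import *
st()
E
```

```text
t 38.95 tcp [ 0.4325 -0.012   0.2667] jawdir deg 29.9 ydir 119.9 xz [-0.042 -0.015 -0.999] j [-0.02  0.13 -0.04  1.44 -0.02  1.03] F [0.5 0.5 0.6] T [ 0.07 -0.06 -0.04] w 0.0501
```

Emit:
step_arm(
  series=[
    {"x":1,"y":0,"z":-2,"twist":0,"jaw":5},
    {"x":2,"y":0,"z":-4,"twist":0,"jaw":5},
    {"x":3,"y":0,"z":-6,"twist":0,"jaw":5},
    {"x":3,"y":0,"z":-8,"twist":0,"jaw":5},
    {"x":3,"y":0,"z":-8,"twist":0,"jaw":5},
    {"x":3,"y":0,"z":-8,"twist":0,"jaw":5},
    {"x":3,"y":0,"z":-4,"twist":0,"jaw":5},
    {"x":3,"y":0,"z":0,"twist":0,"jaw":5},
  ],
)

```text
clock: 39.62
eef_pos: [0.4605, -0.0121, 0.2668]
tool_rot: [-0.183, 0.701, 0.182, 0.665]
ft_force: [0.7, 0.3, 0.4]
grip_width: 0.0496
```

```bash
python3 - <<'E'
from h import *
st()
E
```

```text
t 39.62 tcp [ 0.4605 -0.0121  0.2668] jawdir deg 30.0 ydir 119.9 xz [-0.048 -0.015 -0.999] j [-0.02  0.19  0.03  1.46 -0.02  1.03] F [0.7 0.3 0.4] T [ 0.01 -0.16 -0.03] w 0.0496
```

Emit:
step_arm(
  series=[
    {"x":-4,"y":4,"z":-4,"twist":7,"jaw":5},
    {"x":-4,"y":8,"z":-5,"twist":14,"jaw":5},
    {"x":-4,"y":12,"z":-5,"twist":21,"jaw":5},
    {"x":-4,"y":16,"z":-5,"twist":28,"jaw":5},
    {"x":-4,"y":20,"z":-5,"twist":35,"jaw":5},
    {"x":-3,"y":24,"z":-5,"twist":42,"jaw":5},
    {"x":-2,"y":28,"z":-5,"twist":49,"jaw":5},
    {"x":-1,"y":32,"z":-5,"twist":56,"jaw":5},
    {"x":0,"y":35,"z":-5,"twist":60,"jaw":5},
    {"x":0,"y":35,"z":-5,"twist":60,"jaw":5},
  ],
)

```text
clock: 40.45
eef_pos: [0.462, 0.3446, 0.2174]
tool_rot: [-0.511, 0.511, 0.492, 0.485]
ft_force: [-0.4, -1.0, 0.2]
grip_width: 0.0499
```

```bash
python3 - <<'E'
from h import *
st()
E
```

```text
t 40.45 tcp [0.462  0.3446 0.2174] jawdir deg 90.4 ydir -179.6 xz [-0.007 -0.044 -0.999] j [ 0.66  0.43  0.23  1.41 -0.03  0.65] F [-0.4 -1.   0.2] T [ 0.08 -0.03  0.04] w 0.0499
```

Emit:
step_arm(
  series=[
    {"x":0,"y":2,"z":0,"twist":7,"jaw":5},
    {"x":0,"y":3,"z":0,"twist":14,"jaw":5},
    {"x":0,"y":4,"z":0,"twist":21,"jaw":5},
    {"x":0,"y":5,"z":0,"twist":28,"jaw":5},
    {"x":0,"y":5,"z":0,"twist":35,"jaw":5},
    {"x":0,"y":5,"z":0,"twist":42,"jaw":5},
    {"x":0,"y":5,"z":0,"twist":49,"jaw":5},
    {"x":0,"y":5,"z":0,"twist":56,"jaw":5},
    {"x":0,"y":5,"z":0,"twist":63,"jaw":5},
    {"x":0,"y":5,"z":0,"twist":70,"jaw":5},
  ],
)

```text
clock: 41.28
eef_pos: [0.4626, 0.3946, 0.2196]
tool_rot: [0.713, -0.123, -0.681, -0.114]
ft_force: [0.1, -0.0, 0.1]
grip_width: 0.0499
```

Emit:
step_arm(
  series=[
    {"x":0,"y":0,"z":-2,"twist":7,"jaw":5},
    {"x":0,"y":0,"z":-4,"twist":14,"jaw":5},
    {"x":0,"y":0,"z":-6,"twist":21,"jaw":5},
    {"x":0,"y":0,"z":-7,"twist":28,"jaw":5},
    {"x":0,"y":0,"z":-8,"twist":35,"jaw":5},
    {"x":0,"y":0,"z":-8,"twist":42,"jaw":5},
    {"x":0,"y":0,"z":-8,"twist":42,"jaw":5},
    {"x":0,"y":0,"z":-8,"twist":42,"jaw":5},
    {"x":0,"y":0,"z":-8,"twist":42,"jaw":5},
  ],
)

```text
clock: 42.03
eef_pos: [0.4634, 0.3949, 0.1413]
tool_rot: [0.71, 0.14, -0.676, 0.136]
ft_force: [-0.6, -0.0, 0.4]
grip_width: 0.05
```

```bash
python3 - <<'E'
from h import *
wsnap('w23');snap('top','top5');mats('top5')
E
```

```text
t 42.03 tcp [0.4634 0.3949 0.1413] jawdir deg -157.5 ydir -67.5 xz [ 0.046  0.014 -0.999] j [ 0.72  0.47  0.1   1.15 -0.02 -1.25] F [-0.6 -0.   0.4] T [-0.02  0.06  0.02] w 0.05
[142 246   8   7  38] [145.7 248.7] [0.4968 0.4034 0.078 ]
```

View pics/w23.png

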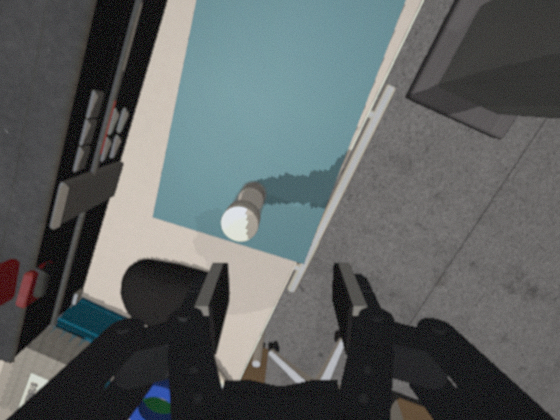

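Emit:
step_arm(
  series=[
    {"x":1.5,"y":0.6,"z":0,"twist":-2,"jaw":5},
    {"x":3,"y":0.9,"z":0,"twist":-2,"jaw":5},
  ],
)

```text
clock: 42.3
eef_pos: [0.4932, 0.4047, 0.1419]
tool_rot: [0.713, 0.128, -0.678, 0.124]
ft_force: [0.3, 0.4, 1.3]
grip_width: 0.0498
```

```bash
python3 - <<'E'
from h import *
wsnap('w24')
print(wz('w23',240,222,.079))
E
```

```text
t 42.3 tcp [0.4932 0.4047 0.1419] jawdir deg -159.5 ydir -69.5 xz [ 0.047  0.013 -0.999] j [ 0.7   0.53  0.19  1.19 -0.02 -1.23] F [0.3 0.4 1.3] T [0.01 0.04 0.02] w 0.0498
[0.49339842 0.40313863 0.079     ]
```

View pics/w24.png

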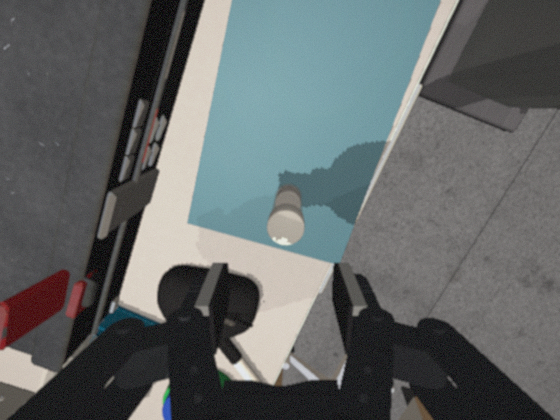

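Emit:
step_arm(
  series=[
    {"x":0.1,"y":-0.15,"z":-2,"twist":0,"jaw":5},
    {"x":0.1,"y":-0.15,"z":-4,"twist":0,"jaw":5},
    {"x":0.1,"y":-0.15,"z":-6,"twist":0,"jaw":5},
    {"x":0.1,"y":-0.15,"z":-8,"twist":0,"jaw":5},
    {"x":0.1,"y":-0.15,"z":-8.7,"twist":0,"jaw":5},
    {"x":0.1,"y":-0.15,"z":-8.8,"twist":0,"jaw":5},
    {"x":0.1,"y":-0.15,"z":-8.8,"twist":0,"jaw":5},
    {"x":0.1,"y":-0.15,"z":-8.8,"twist":0,"jaw":5},
  ],
)

```text
clock: 43.02
eef_pos: [0.4983, 0.4043, 0.0552]
tool_rot: [0.715, 0.128, -0.676, 0.123]
ft_force: [-0.1, -0.7, 0.2]
grip_width: 0.0503
```

```bash
python3 - <<'E'
from h import *
wsnap('w25')
E
```

```text
t 43.02 tcp [0.4983 0.4043 0.0552] jawdir deg -159.6 ydir -69.6 xz [ 0.052  0.016 -0.999] j [ 0.69  0.6   0.08  1.   -0.02 -1.24] F [-0.1 -0.7  0.2] T [-0.04  0.01 -0.01] w 0.0503
```

View pics/w25.png

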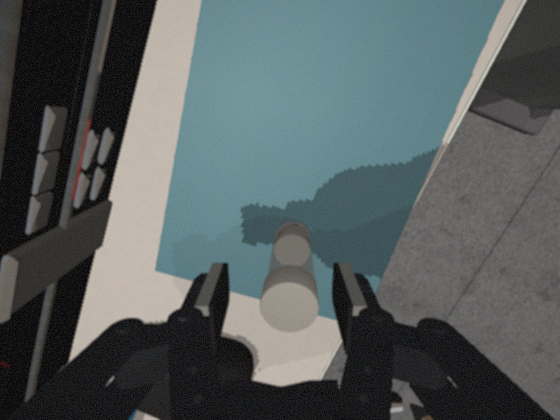

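Emit:
step_arm(
  series=[
    {"x":-0.3,"y":-0.1,"z":-0.3,"twist":0,"jaw":5},
    {"x":-0.3,"y":-0.1,"z":-0.3,"twist":0,"jaw":5},
    {"x":-0.3,"y":-0.1,"z":-0.3,"twist":0,"jaw":2},
    {"x":-0.3,"y":-0.1,"z":-0.3,"twist":0,"jaw":2},
    {"x":-0.3,"y":-0.1,"z":-0.3,"twist":0,"jaw":2},
    {"x":-0.3,"y":-0.1,"z":-0.3,"twist":0,"jaw":2},
    {"x":-0.3,"y":-0.1,"z":-0.3,"twist":0,"jaw":2},
  ],
)

```text
clock: 43.65
eef_pos: [0.4953, 0.4035, 0.0531]
tool_rot: [0.715, 0.128, -0.676, 0.123]
ft_force: [-3.0, 0.0, 5.4]
grip_width: 0.024
```

```bash
python3 - <<'E'
from h import *
wsnap('w26')
E
```

```text
t 43.65 tcp [0.4953 0.4035 0.0531] jawdir deg -159.5 ydir -69.5 xz [ 0.053  0.017 -0.998] j [ 0.69  0.6   0.06  0.99 -0.02 -1.23] F [-3.   0.   5.4] T [-0.2   0.69 -0.  ] w 0.024
```

View pics/w26.png

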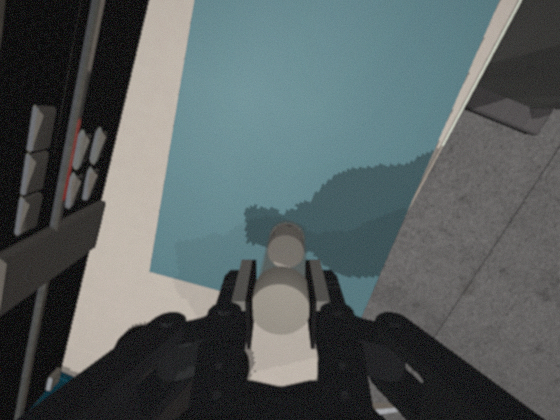

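Gripped. Lift and carry.

Emit:
step_arm(
  series=[
    {"x":0,"y":0,"z":2,"twist":0,"jaw":2},
    {"x":0,"y":0,"z":6,"twist":0,"jaw":2},
    {"x":-1,"y":-0.5,"z":10,"twist":0,"jaw":2},
    {"x":-2,"y":-2,"z":13,"twist":0,"jaw":2},
    {"x":-4,"y":-5,"z":15,"twist":0,"jaw":2},
    {"x":-5.5,"y":-8.5,"z":15.5,"twist":0,"jaw":2},
    {"x":-5.5,"y":-12.5,"z":15.5,"twist":0,"jaw":2},
    {"x":-5.5,"y":-16.5,"z":15.5,"twist":0,"jaw":2},
    {"x":-5.5,"y":-20.5,"z":15.5,"twist":0,"jaw":2},
    {"x":-5.5,"y":-24.5,"z":15.5,"twist":0,"jaw":2},
  ],
)

```text
clock: 44.53
eef_pos: [0.44, 0.1568, 0.2081]
tool_rot: [0.715, 0.128, -0.676, 0.123]
ft_force: [0.1, -0.4, -0.6]
grip_width: 0.024
```

```bash
python3 - <<'E'
from h import *
st()
E
```

```text
t 44.53 tcp [0.44   0.1568 0.2081] jawdir deg -159.5 ydir -69.5 xz [ 0.053  0.017 -0.998] j [ 0.34  0.14 -0.18  1.19 -0.   -1.58] F [ 0.1 -0.4 -0.6] T [-0.03 -0.03  0.01] w 0.024
```

Emit:
step_arm(
  series=[
    {"x":0,"y":-4,"z":0,"twist":0,"jaw":2},
    {"x":0,"y":-8,"z":0,"twist":0,"jaw":2},
    {"x":0,"y":-12,"z":0,"twist":0,"jaw":2},
    {"x":0,"y":-16,"z":0,"twist":0,"jaw":2},
    {"x":0,"y":-20,"z":0,"twist":0,"jaw":2},
    {"x":0,"y":-24,"z":0,"twist":0,"jaw":2},
    {"x":0,"y":-28,"z":0,"twist":0,"jaw":2},
    {"x":0,"y":-32,"z":0,"twist":0,"jaw":2},
    {"x":0,"y":-36,"z":0,"twist":0,"jaw":2},
    {"x":0,"y":-40,"z":0,"twist":0,"jaw":2},
  ],
)

```text
clock: 45.37
eef_pos: [0.4395, -0.2454, 0.2078]
tool_rot: [0.715, 0.128, -0.676, 0.123]
ft_force: [0.8, 0.6, -0.2]
grip_width: 0.0236
```

```bash
python3 - <<'E'
from h import *
st()
E
```

```text
t 45.37 tcp [ 0.4395 -0.2454  0.2078] jawdir deg -159.5 ydir -69.5 xz [ 0.054  0.016 -0.998] j [-0.53  0.23 -0.07  1.23  0.04 -2.46] F [ 0.8  0.6 -0.2] T [-0.02 -0.01  0.  ] w 0.0236
```

Emit:
step_arm(
  series=[
    {"x":2.5,"y":-2,"z":0,"twist":0,"jaw":2},
    {"x":5,"y":-4,"z":0,"twist":0,"jaw":2},
    {"x":7.5,"y":-4.2,"z":0,"twist":0,"jaw":2},
    {"x":8.5,"y":-4.2,"z":-1,"twist":0,"jaw":2},
    {"x":8.5,"y":-4.2,"z":-2.5,"twist":0,"jaw":2},
    {"x":8.5,"y":-4.2,"z":-3.6,"twist":0,"jaw":2},
    {"x":8.5,"y":-4.2,"z":-3.6,"twist":0,"jaw":2},
    {"x":8.5,"y":-4.2,"z":-3.6,"twist":0,"jaw":2},
    {"x":8.5,"y":-4.2,"z":-3.6,"twist":0,"jaw":2},
  ],
)

```text
clock: 46.12
eef_pos: [0.5245, -0.2871, 0.1721]
tool_rot: [0.715, 0.128, -0.676, 0.124]
ft_force: [0.0, -0.4, -0.2]
grip_width: 0.0238
```

```bash
python3 - <<'E'
from h import *
im,_=wsnap('w27');  cv2.imwrite('pics/c15.png',cv2.resize(im[145:305,200:360,::-1],(600,600),interpolation=cv2.INTER_CUBIC))
im,_=snap('scene','s6')
cv2.imwrite('pics/c16.png',cv2.resize(im[230:310,310:430,::-1],(780,520),interpolation=cv2.INTER_CUBIC))
E
```

```text
t 46.12 tcp [ 0.5245 -0.2871  0.1721] jawdir deg -159.5 ydir -69.5 xz [ 0.054  0.016 -0.998] j [-0.52  0.43  0.12  1.22  0.04 -2.45] F [ 0.  -0.4 -0.2] T [-0.08  0.08  0.02] w 0.0238
```

View pics/c15.png

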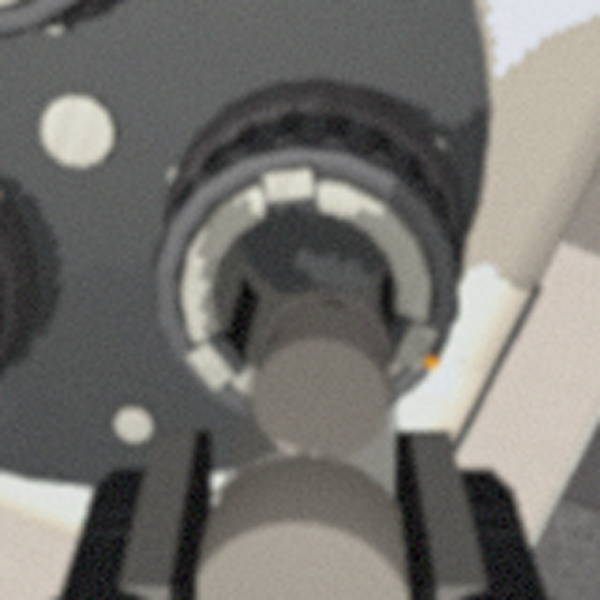

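View pics/c16.png

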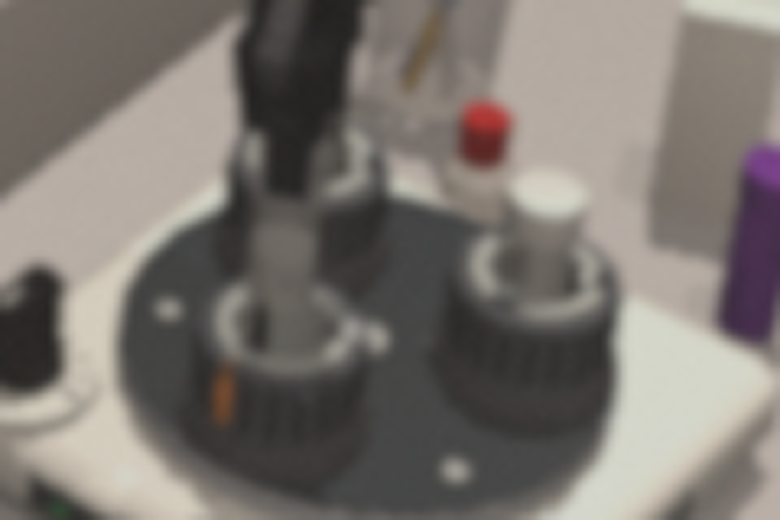

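```bash
python3 - <<'E'
from h import *
q=lambda u,v,z: wz('w27',200+u/3.75,145+v/3.75,z)
print(q(320,360,.121),q(303,283,.103))
q=lambda u,v,z: wz('w20',200+u/3.75,145+v/3.75,z)
print('c ref',q(314,345,.118),q(308,285,.103), 'then moved -.0025..-.003,-.001')
E
```

```text
[ 0.52312815 -0.28283864  0.121     ] [ 0.5293583  -0.28829461  0.103     ]
c ref [ 0.61251597 -0.33446938  0.118     ] [ 0.60718173 -0.33581128  0.103     ] then moved -.0025..-.003,-.001
```

```bash
python3 - <<'E'
from h import *
im=np.load('/tmp/s6.npz')['im']
cv2.imwrite('pics/c17.png',cv2.resize(im[245:300,335:385,::-1],(545,600),interpolation=cv2.INTER_CUBIC))
for X in ([.5275,-.2865,.102],[.5275,-.2865,.121],[.5275,-.2865,.17]): print((proj('scene',X)-[335,245])*10.9)
E
```

```text
[219.9682267  382.25276762]
[228.09825898 309.64827735]
[249.79005359 115.93174146]
```

View pics/c17.png

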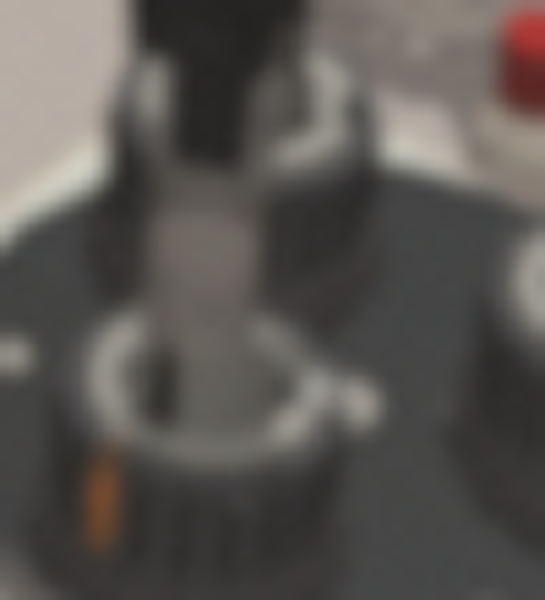

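Emit:
step_arm(
  series=[
    {"x":0.4,"y":-0.1,"z":0,"twist":0,"jaw":2},
    {"x":0.4,"y":-0.1,"z":-0.6,"twist":0,"jaw":2},
    {"x":0.4,"y":-0.1,"z":-1.2,"twist":0,"jaw":2},
    {"x":0.4,"y":-0.1,"z":-1.2,"twist":0,"jaw":2},
    {"x":0.4,"y":-0.1,"z":-1.2,"twist":0,"jaw":2},
  ],
)

```text
clock: 46.63
eef_pos: [0.5283, -0.2882, 0.16]
tool_rot: [0.715, 0.128, -0.676, 0.123]
ft_force: [0.5, 0.7, -0.9]
grip_width: 0.0237
```

```bash
python3 - <<'E'
from h import *
im,_=wsnap('w28');  cv2.imwrite('pics/c18.png',cv2.resize(im[165:285,220:340,::-1],(600,600),interpolation=cv2.INTER_CUBIC))
im,_=snap('scene','s7')
cv2.imwrite('pics/c19.png',cv2.resize(im[245:300,335:385,::-1],(545,600),interpolation=cv2.INTER_CUBIC))
E
```

```text
t 46.63 tcp [ 0.5283 -0.2882  0.16  ] jawdir deg -159.5 ydir -69.5 xz [ 0.054  0.016 -0.998] j [-0.52  0.45  0.11  1.2   0.04 -2.45] F [ 0.5  0.7 -0.9] T [-0.04  0.06  0.01] w 0.0237
```

View pics/c18.png

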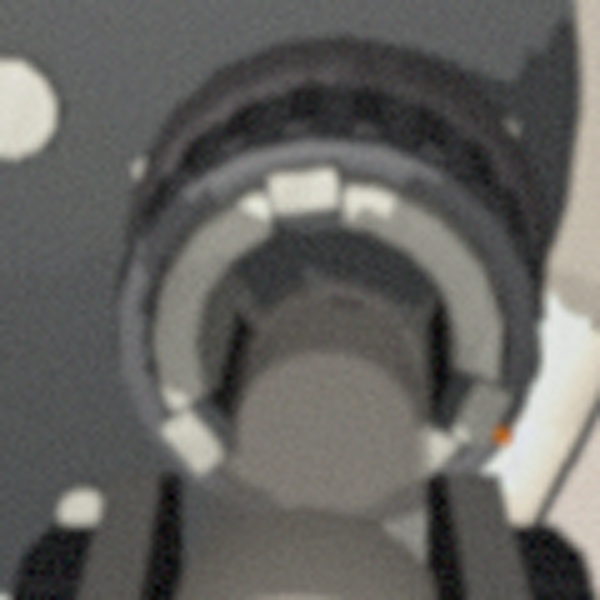

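View pics/c19.png

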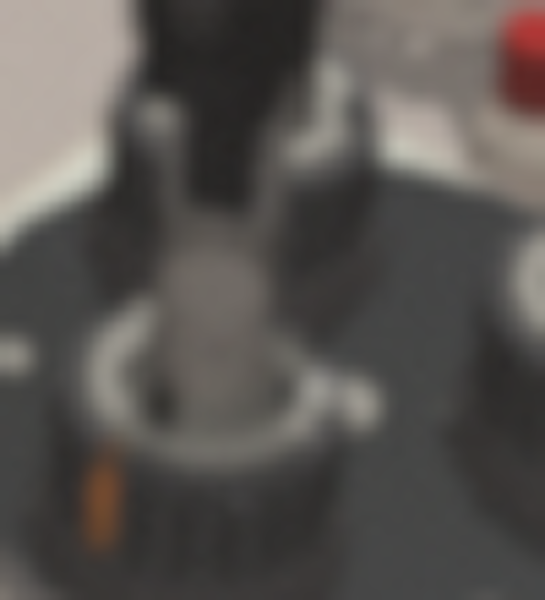

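```bash
python3 - <<'E'
from h import *
q=lambda f,u,v,z: wz(f,220+u/5,165+v/5,z)
b,r=q('w28',337,373,.109),q('w28',331,330,.102); print(b,r,b-r)
b,r=q('w14',318,341,.1175),q('w14',305,292,.102); print(b,r,b-r)
E
```

```text
[ 0.52606735 -0.28534316  0.109     ] [ 0.52813609 -0.28783475  0.102     ] [-0.00206874  0.00249159  0.007     ]
[ 0.61242468 -0.23878381  0.1175    ] [ 0.61169991 -0.24070365  0.102     ] [0.00072477 0.00191983 0.0155    ]
```

Emit:
step_arm(
  series=[
    {"x":0.2,"y":-0.2,"z":0,"twist":0,"jaw":2},
    {"x":0.2,"y":-0.2,"z":-0.6,"twist":0,"jaw":2},
    {"x":0.2,"y":-0.2,"z":-1.2,"twist":0,"jaw":2},
    {"x":0.2,"y":-0.2,"z":-1.8,"twist":0,"jaw":2},
    {"x":0.2,"y":-0.2,"z":-2,"twist":0,"jaw":2},
    {"x":0.2,"y":-0.2,"z":-2,"twist":0,"jaw":2},
  ],
)

```text
clock: 47.23
eef_pos: [0.53, -0.29, 0.1393]
tool_rot: [0.715, 0.128, -0.676, 0.123]
ft_force: [0.3, -0.2, -0.5]
grip_width: 0.0236
```

```bash
python3 - <<'E'
from h import *
st()
E
```

```text
t 47.23 tcp [ 0.53   -0.29    0.1393] jawdir deg -159.5 ydir -69.5 xz [ 0.053  0.017 -0.998] j [-0.52  0.47  0.09  1.15  0.04 -2.45] F [ 0.3 -0.2 -0.5] T [0.03 0.09 0.01] w 0.0236
```

Emit:
step_arm(
  series=[
    {"x":0,"y":0,"z":-0.6,"twist":0,"jaw":2},
    {"x":0,"y":0,"z":-1.2,"twist":0,"jaw":2},
    {"x":0,"y":0,"z":-1.8,"twist":0,"jaw":2},
    {"x":0,"y":0,"z":-2.3,"twist":0,"jaw":2},
    {"x":0,"y":0,"z":-2.3,"twist":0,"jaw":2},
  ],
)

```text
clock: 47.65
eef_pos: [0.529, -0.2895, 0.1146]
tool_rot: [0.714, 0.129, -0.677, 0.123]
ft_force: [0.8, -0.2, -0.9]
grip_width: 0.0238
```

```bash
python3 - <<'E'
from h import *
st()
E
```

```text
t 47.65 tcp [ 0.529  -0.2895  0.1146] jawdir deg -159.5 ydir -69.5 xz [ 0.05   0.018 -0.999] j [-0.52  0.49  0.05  1.1   0.04 -2.45] F [ 0.8 -0.2 -0.9] T [-0.02  0.11  0.02] w 0.0238
```

Emit:
step_arm(
  series=[
    {"x":0,"y":0,"z":-0.2,"twist":0,"jaw":2},
    {"x":0,"y":0,"z":-0.4,"twist":0,"jaw":2},
    {"x":0,"y":0,"z":-0.4,"twist":0,"jaw":2},
  ],
)

```text
clock: 47.9
eef_pos: [0.5297, -0.29, 0.1131]
tool_rot: [0.715, 0.128, -0.676, 0.123]
ft_force: [-3.1, 1.7, 9.4]
grip_width: 0.0238
```

```bash
python3 - <<'E'
from h import *
st()
E
```

```text
t 47.9 tcp [ 0.5297 -0.29    0.1131] jawdir deg -159.5 ydir -69.5 xz [ 0.053  0.016 -0.998] j [-0.52  0.49  0.05  1.09  0.04 -2.45] F [-3.1  1.7  9.4] T [0.26 0.74 0.01] w 0.0238
```

Emit:
step_arm(
  series=[
    {"x":0,"y":0,"z":0.1,"twist":0,"jaw":8.5},
    {"x":0,"y":0,"z":0.1,"twist":0,"jaw":8.5},
    {"x":0,"y":0,"z":0.1,"twist":0,"jaw":8.5},
    {"x":0,"y":0,"z":0.1,"twist":0,"jaw":8.5},
    {"x":-0.1,"y":0.3,"z":-0.5,"twist":0,"jaw":8.5},
    {"x":-0.1,"y":0.3,"z":-1.5,"twist":0,"jaw":8.5},
    {"x":-0.1,"y":0.3,"z":-2.5,"twist":0,"jaw":8.5},
    {"x":-0.1,"y":0.3,"z":-3.4,"twist":0,"jaw":8.5},
    {"x":-0.1,"y":0.3,"z":-3.7,"twist":0,"jaw":8.5},
    {"x":-0.1,"y":0.3,"z":-3.7,"twist":0,"jaw":8.5},
  ],
)

```text
clock: 48.73
eef_pos: [0.5275, -0.2863, 0.074]
tool_rot: [0.714, 0.129, -0.677, 0.122]
ft_force: [-0.4, -0.2, 0.5]
grip_width: 0.085
```

```bash
python3 - <<'E'
from h import *
wsnap('w29')
E
```

```text
t 48.73 tcp [ 0.5275 -0.2863  0.074 ] jawdir deg -159.5 ydir -69.5 xz [ 0.049  0.018 -0.999] j [-0.52  0.52 -0.01  1.01  0.04 -2.45] F [-0.4 -0.2  0.5] T [-0.03  0.07  0.01] w 0.085
```

View pics/w29.png

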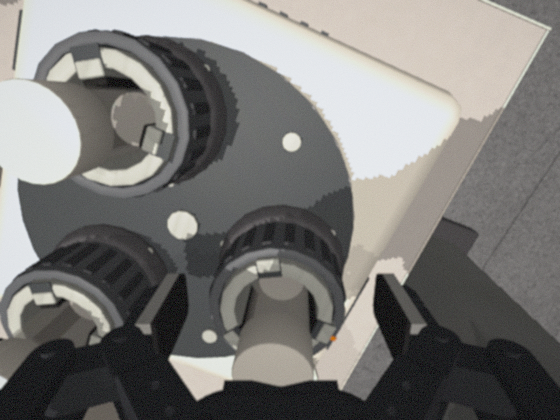

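Good. Close and turn clockwise.

Emit:
step_arm(
  series=[
    {"x":0.1,"y":0,"z":0,"twist":0,"jaw":5},
    {"x":0.1,"y":0,"z":0,"twist":0,"jaw":5},
    {"x":0.1,"y":0,"z":0,"twist":0,"jaw":5},
    {"x":0.1,"y":0,"z":0,"twist":0,"jaw":5},
    {"x":0.1,"y":0,"z":0,"twist":0,"jaw":5},
    {"x":0.1,"y":0,"z":0,"twist":0,"jaw":5},
  ],
)

```text
clock: 49.28
eef_pos: [0.529, -0.2872, 0.0762]
tool_rot: [0.714, 0.128, -0.677, 0.123]
ft_force: [-2.0, 0.4, 4.9]
grip_width: 0.0552
```

```bash
python3 - <<'E'
from h import *
st()
E
```

```text
t 49.28 tcp [ 0.529  -0.2872  0.0762] jawdir deg -159.5 ydir -69.5 xz [ 0.051  0.016 -0.999] j [-0.52  0.52 -0.01  1.01  0.04 -2.44] F [-2.   0.4  4.9] T [-0.12  0.99  0.11] w 0.0552
```

Emit:
step_arm(
  series=[
    {"x":0,"y":0,"z":0,"twist":-7,"jaw":5},
    {"x":0,"y":0,"z":0,"twist":-14,"jaw":5},
    {"x":0,"y":0,"z":0,"twist":-21,"jaw":5},
    {"x":0,"y":0,"z":0,"twist":-28,"jaw":5},
    {"x":0,"y":0,"z":0,"twist":-35,"jaw":5},
    {"x":0,"y":0,"z":0,"twist":-42,"jaw":5},
    {"x":0,"y":0,"z":0,"twist":-49,"jaw":5},
    {"x":0,"y":0,"z":0,"twist":-56,"jaw":5},
    {"x":0,"y":0,"z":0,"twist":-63,"jaw":5},
    {"x":0,"y":0,"z":0,"twist":-70,"jaw":5},
  ],
)

```text
clock: 50.12
eef_pos: [0.5274, -0.2876, 0.0763]
tool_rot: [0.657, -0.308, -0.625, -0.289]
ft_force: [-4.6, -1.8, 2.9]
grip_width: 0.055
```

```bash
python3 - <<'E'
from h import *
st()
E
```

```text
t 50.12 tcp [ 0.5274 -0.2876  0.0763] jawdir deg 130.1 ydir -139.9 xz [ 0.029 -0.043 -0.999] j [-0.49  0.51 -0.02  0.99 -0.02 -1.19] F [-4.6 -1.8  2.9] T [0.12 1.19 0.1 ] w 0.055
```

Emit:
step_arm(
  series=[
    {"x":0,"y":0,"z":0,"twist":-7,"jaw":5},
    {"x":0,"y":0,"z":0,"twist":-14,"jaw":5},
    {"x":0,"y":0,"z":0,"twist":-21,"jaw":5},
    {"x":0,"y":0,"z":0,"twist":-28,"jaw":5},
    {"x":0,"y":0,"z":0,"twist":-35,"jaw":5},
    {"x":0,"y":0,"z":0,"twist":-42,"jaw":5},
    {"x":0,"y":0,"z":0,"twist":-48,"jaw":5},
    {"x":0,"y":0,"z":0,"twist":-48,"jaw":5},
  ],
)

```text
clock: 50.78
eef_pos: [0.5264, -0.2868, 0.0763]
tool_rot: [-0.473, 0.549, 0.454, 0.518]
ft_force: [-3.8, 0.9, 2.3]
grip_width: 0.0553
```

```bash
python3 - <<'E'
from h import *
st()
E
```

```text
t 50.78 tcp [ 0.5264 -0.2868  0.0763] jawdir deg 82.0 ydir 172.0 xz [-0.015 -0.049 -0.999] j [-0.47  0.53  0.02  1.05 -0.05 -0.33] F [-3.8  0.9  2.3] T [ 0.87  0.64 -0.11] w 0.0553
```

Emit:
step_arm(
  series=[
    {"x":0,"y":0,"z":0,"twist":-4,"jaw":5},
    {"x":0,"y":0,"z":0,"twist":-8,"jaw":5},
    {"x":0,"y":0,"z":0,"twist":-8,"jaw":5},
  ],
)

```text
clock: 51.03
eef_pos: [0.5263, -0.2865, 0.0763]
tool_rot: [-0.435, 0.58, 0.418, 0.548]
ft_force: [-3.2, 0.7, 0.8]
grip_width: 0.0549
```

```bash
python3 - <<'E'
from h import *
st()
E
```

```text
t 51.03 tcp [ 0.5263 -0.2865  0.0763] jawdir deg 74.2 ydir 164.2 xz [-0.022 -0.046 -0.999] j [-0.47  0.54  0.03  1.06 -0.05 -0.2 ] F [-3.2  0.7  0.8] T [0.54 0.23 0.25] w 0.0549
```

Emit:
step_arm(
  series=[
    {"x":0,"y":0,"z":0,"twist":-4,"jaw":5},
    {"x":0,"y":0,"z":0,"twist":-6,"jaw":5},
  ],
)

```text
clock: 51.2
eef_pos: [0.5287, -0.2872, 0.0766]
tool_rot: [-0.407, 0.599, 0.389, 0.569]
ft_force: [5.0, -4.2, -6.7]
grip_width: 0.0557
```

```bash
python3 - <<'E'
from h import *
st()
E
```

```text
t 51.2 tcp [ 0.5287 -0.2872  0.0766] jawdir deg 68.5 ydir 158.5 xz [-0.021 -0.045 -0.999] j [-0.47  0.54  0.04  1.06 -0.05 -0.1 ] F [ 5.  -4.2 -6.7] T [ 0.01 -1.24  1.57] w 0.0557
```

Emit:
step_arm(
  series=[
    {"x":0,"y":0,"z":0,"twist":0,"jaw":8.5},
    {"x":0,"y":0,"z":0,"twist":0,"jaw":8.5},
    {"x":0,"y":0,"z":0,"twist":0,"jaw":8.5},
    {"x":0,"y":0,"z":2,"twist":0,"jaw":8.5},
    {"x":0,"y":0,"z":5,"twist":0,"jaw":8.5},
    {"x":0,"y":0,"z":9,"twist":0,"jaw":8.5},
    {"x":-1,"y":0,"z":13,"twist":0,"jaw":8.5},
    {"x":-4,"y":2,"z":16,"twist":0,"jaw":8.5},
    {"x":-6,"y":4,"z":18,"twist":0,"jaw":8.5},
    {"x":-6,"y":4,"z":18,"twist":0,"jaw":8.5},
  ],
)

```text
clock: 52.03
eef_pos: [0.4674, -0.2458, 0.2636]
tool_rot: [-0.41, 0.597, 0.387, 0.57]
ft_force: [0.5, -0.5, 1.0]
grip_width: 0.0853
```

```bash
python3 - <<'E'
from h import *
wsnap('w30'); im,_=snap('scene','s8')
cv2.imwrite('pics/c20.png',cv2.resize(im[220:320,190:430,::-1],(800,333),interpolation=cv2.INTER_CUBIC))
E
```

```text
t 52.03 tcp [ 0.4674 -0.2458  0.2636] jawdir deg 68.6 ydir 158.6 xz [-0.014 -0.048 -0.999] j [-0.46  0.28  0.14  1.42 -0.05 -0.08] F [ 0.5 -0.5  1. ] T [-0.01 -0.02 -0.  ] w 0.0853
```

View pics/w30.png

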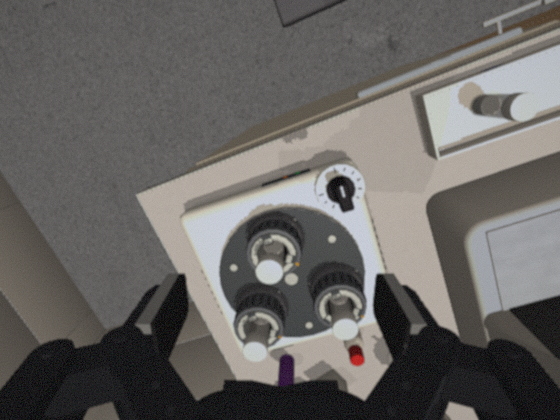

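View pics/c20.png

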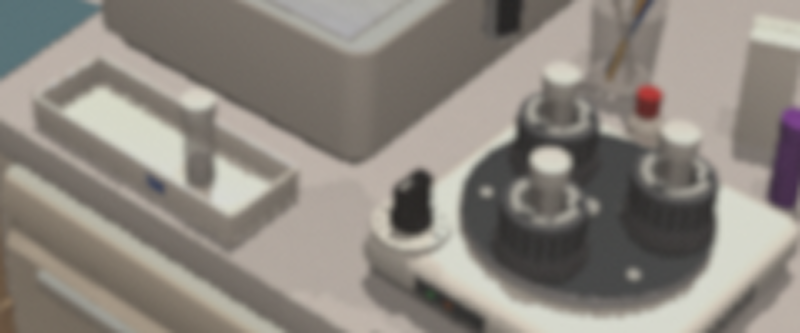

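Emit:
step_arm(
  series=[
    {"x":-3,"y":3,"z":1,"twist":0,"jaw":8.5},
    {"x":-6,"y":6,"z":2,"twist":0,"jaw":8.5},
    {"x":-9,"y":8,"z":3,"twist":0,"jaw":8.5},
    {"x":-9,"y":8,"z":3,"twist":0,"jaw":8.5},
    {"x":-9,"y":8,"z":3,"twist":0,"jaw":8.5},
  ],
)

```text
clock: 52.55
eef_pos: [0.3786, -0.1669, 0.2886]
tool_rot: [-0.409, 0.598, 0.388, 0.569]
ft_force: [0.4, -0.6, 0.2]
grip_width: 0.085
```

```bash
python3 - <<'E'
from h import *
st();im,d=snap('top','top6')
i=bot.camera_info('top');K=np.array(i['camera_matrix']);R=np.array(i['R']);t=np.array(i['t'])
cv2.imwrite('pics/c21.png',cv2.resize(im[175:275,340:440,::-1],(600,600),interpolation=cv2.INTER_CUBIC))
for fn,tag in (('top0','start'),('top6','now')):
    im=np.load('/tmp/'+fn+'.npz')['im'];d=np.load('/tmp/'+fn+'.npz')['d']
    vv,uu=np.mgrid[180:275,345:440]; D=d[180:275,345:440]
    P=(np.stack([uu,vv,np.ones_like(uu)],-1)@np.linalg.inv(K).T)*D[...,None]; W=(P-t)@R
    m=(W[...,2]>.122).astype(np.uint8); n,l,s,c=cv2.connectedComponentsWithStats(m)
    for k in range(1,n):
        if s[k,4]>8: print(tag,c[k]+[345,180],s[k,4],np.median(W[l==k],0).round(4), onz('top',*(c[k]+[345,180]),.138).round(4))
E
```

```text
t 52.55 tcp [ 0.3786 -0.1669  0.2886] jawdir deg 68.7 ydir 158.7 xz [-0.017 -0.048 -0.999] j [-0.38  0.05 -0.08  1.45 -0.05 -0.01] F [ 0.4 -0.6  0.2] T [ 0.03 -0.11  0.  ] w 0.085
start [345.88421053 195.69473684] 95 [ 0.6224 -0.1083  0.3518] [ 0.6499 -0.1425  0.138 ]
start [400.01123596 242.88764045] 89 [ 0.527  -0.2867  0.1377] [ 0.5272 -0.2865  0.138 ]
now [345.88421053 195.69473684] 95 [ 0.6226 -0.1084  0.3516] [ 0.6499 -0.1425  0.138 ]
now [383.07228916 211.20481928] 83 [ 0.6108 -0.242   0.1377] [ 0.6105 -0.242   0.138 ]
now [418.32183908 213.37931034] 87 [ 0.6079 -0.3367  0.137 ] [ 0.6068 -0.3361  0.138 ]
now [400.31764706 243.14117647] 85 [ 0.5268 -0.2873  0.137 ] [ 0.5265 -0.2874  0.138 ]
```

View pics/c21.png

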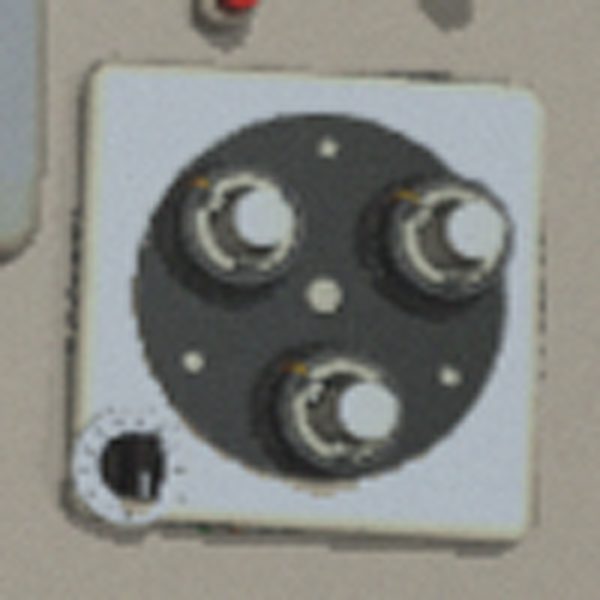

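```bash
python3 -c "
from h import *
print(bot.job_done())"
```

```text
the job is handed in; nothing more can be done
None
```

The changeover is done and handed in at about 52.6 s of the 210 s allowed. The interface gave no verdict, so the result rests on my own checks.

**What I did**
- **Speed knob:** turned anticlockwise to its off stop before loosening any chuck. The stop was felt at 1.8 N m.
- **Finished vial:** opened chuck a by about 125° and stood the vial in the narrow white rack.
- **New vials:** all three from the mat went into chucks b, c and a, each lowered until it touched the chuck floor. I turned each sleeve clockwise to its closed stop, felt as 1.4 to 2.1 N m.

**Last checks**
- **Caps:** in the overhead view the three caps stand at z = 0.137 to 0.138 m, the same as the gripped vial at the start. They sit within about 2 mm of the chuck axes.
- **Sleeves:** all three orange marks lie where chuck a's mark was when it started closed.
- **Knob and rack:** the knob pointer is at the zero tick, and the finished vial is upright in the rack.
- **Surroundings:** the red-capped bottle and the purple look-alike stand where they were, and the gripper is open and clear of everything. I did not recheck the other two bystander bottles; the arm never went near them.

**What disagreed**
- **Camera positions:** wrist-camera and overhead positions differed by 2 to 4 mm. I corrected for this before each insertion.
- **Tool tilt:** the tool crept to about 0.05 rad off vertical during the run. The last vial went in with it tilted, still without side contact.

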